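# Put the potatoes on: click the pot handles on, load and cover the pot, open the gas

## Task

Get supper ready on the two-plate gas cooker: slide a loose handle fully home onto the stub of each of the two pots until its spring button pops up through the hole, and put all the potatoes from the top of the white rack into the aluminium pot, with its lid properly back on. Only when all that is done, turn the yellow lever of the gas valve fully open. Leave the pots upright on their burners, where they are, and do not knock over or shift the other things on the counter.

Things in the scene. Friction and masses are not known exactly. Their poses are not given: they have to be found in the camera images.
- handle1_mid (a point): black push-on handle 1, 130 x 30 x 26 mm high, 0.12 kg (both alike, fit either pot), hole up. Point: its centre, on the bore axis, 13 mm over the underside. x: to the open mouth (steel flare) 65 mm ahead; z up. Solid from 65 behind to 15 mm ahead. Bore 50 deep, 22.6 wide, 16.4 high, last 12 mm flaring to about 28 x 24; 13 x 12 mm hole in the top wall 41 mm ahead
- handle2_mid (a point): black push-on handle 2, 130 x 30 x 26 mm high, 0.12 kg (both alike, fit either pot), hole up. Point: its centre, on the bore axis, 13 mm over the underside. x: to the open mouth (steel flare) 65 mm ahead; z up. Solid from 65 behind to 15 mm ahead. Bore 50 deep, 22.6 wide, 16.4 high, last 12 mm flaring to about 28 x 24; 13 x 12 mm hole in the top wall 41 mm ahead
- pot_stub (a point): handle stub of the open-topped aluminium pot: level bar 20 mm wide, 14 high. Point: on its axis under the spring button, 107 mm from the pot's axis, 62 mm over its underside. x: along the stub INTO the pot (push direction), z up. Free tip 18 mm towards -x, stop boss 24 mm towards +x. Home: handle x along this x, handle centre 41 mm from here towards -x, same height (its free end droops up to 0.1 rad)
- pot_pin (a joint): brass spring button (10 mm dome) on the stub of the open-topped aluminium pot: 0 out, 0.0065 m fully in, 1 to 3 N. The handle's flared mouth presses it in by itself as the handle is slid on (about 4 to 8 N); it pops out into the hole
- pan_stub (a point): handle stub of the blue pot: level bar 20 mm wide, 14 high. Point: on its axis under the spring button, 107 mm from the pot's axis, 62 mm over its underside. x: along the stub INTO the pot (push direction), z up. Free tip 18 mm towards -x, stop boss 24 mm towards +x. Home: handle x along this x, handle centre 41 mm from here towards -x, same height (its free end droops up to 0.1 rad)
- pan_pin (a joint): brass spring button (10 mm dome) on the stub of the blue pot: 0 out, 0.0065 m fully in, 1 to 3 N. The handle's flared mouth presses it in by itself as the handle is slid on (about 4 to 8 N); it pops out into the hole
- pot_rim (a point): aluminium pot for the potatoes, at first empty with its loose lid on; inside 142 mm wide, 82 deep. Point: centre of the rim, 90 mm over the underside, which stands 95 mm over the table on a burner. Loose, 1.7 kg; 150 mm across outside. x points away from its handle stub. Either pot may be on either burner
- pan_rim (a point): blue pot, already filled, its lid fixed on; black knob, top 128 mm over the underside. Point: centre of the rim, 90 mm over the underside, which stands 95 mm over the table on a burner. Loose, 1.9 kg; 150 mm across outside. x points away from its handle stub. Either pot may be on either burner
- lid_knob (a point): loose aluminium lid, 156 mm across, 0.22 kg. Point: middle of its black knob (28 mm across, 18 high), on the axis, 29 mm over the lid's lowest face; z up. A lip 132 mm across, 6 deep, under the plate drops inside the pot; seated, this point is 23 mm over the pot rim's centre. On a table it stands on its lip
- potato1_mid (a point): a small brown potato, 50 mm long (along its x), 36 wide, 36 high, 0.05 kg, on the top tier of the white rack; this point is its centre, 18 mm above what it lies on. Two to four potatoes are there, the others are absent
- potato2_mid (a point): a small brown potato, 50 mm long (along its x), 36 wide, 36 high, 0.05 kg, on the top tier of the white rack; this point is its centre, 18 mm above what it lies on. Two to four potatoes are there, the others are absent
- potato3_mid (a point): a small brown potato, 50 mm long (along its x), 36 wide, 36 high, 0.05 kg, on the top tier of the white rack; this point is its centre, 18 mm above what it lies on. Two to four potatoes are there, the others are absent
- potato4_mid (a point): a small brown potato, 50 mm long (along its x), 36 wide, 36 high, 0.05 kg, on the top tier of the white rack; this point is its centre, 18 mm above what it lies on. Two to four potatoes are there, the others are absent
- rack_tier (a point): white plastic two-tier stacking rack, fixed; this point is the centre of the top tier's floor, 170 mm above the table. The tier is 216 mm deep (x) by 308 wide (y) inside, with a rim 18 mm high round it; onions lie in the lower tier and stay there
- valve (a joint): quarter-turn gas valve on the copper pipe, front left of the cooker: 0 closed (yellow lever square across the pipe, pointing to the robot's side), 1.57 open (lever along the pipe, pointing left, away from the cooker's middle); rad. Opens clockwise seen from above, stays where left, about 2 N near the lever's end
- valve_hinge (a point): axis of the gas valve (vertical), at the height of the yellow lever, 72 mm above the table; fixed to the cooker
- valve_tip (a point): point on the centre line of the yellow lever, 85 mm from its axis and 10 mm from its free end; the lever is a flat bar 18 mm wide and 10 mm thick, clear underneath for 23 mm above the pipe
- tin: aluminium tin with screw lid, 72 mm across, 106 high; origin at the centre of its underside; not part of the job, leave it where it is
- sugar_bowl: brown ceramic sugar bowl, 92 mm across, 84 high; origin at the centre of its underside; not part of the job, leave it where it is
- measuring_cup: orange plastic measuring cup, 72 mm across, 65 high; origin at the centre of its underside; not part of the job, leave it where it is
- teaspoon: steel teaspoon, 150 mm long, lying flat; origin at the centre of its underside; not part of the job, leave it where it is
- spice_jar: amber spice jar, 48 mm across, 85 high, left of the cooker; origin at the centre of its underside; not part of the job, leave it where it is
- enamel_mug: white enamel mug, 80 mm across, 75 high, left of the cooker; origin at the centre of its underside; not part of the job, leave it where it is
Things that resemble listed ones, but are neither listed nor needed, are in the scene too. What is shaped like the part that bears handle2_mid but brown or turquoise is not meant.

How it is judged:
On the way, in this order (a step that is already met when the one before it is completed fails the run):
1. both handles clicked onto the pots, every potato in the aluminium pot and its lid on, with the gas still shut (((x of handle1_mid in the frame of pot_stub between -0.045 and -0.037 m and distance between handle1_mid and pot_stub below 0.046 m and angle between the x axis of handle1_mid and the x axis of pot_stub, either way round below 0.17 rad and value of joint pot_pin below 0.0025 m) or (x of handle2_mid in the frame of pot_stub between -0.045 and -0.037 m and distance between handle2_mid and pot_stub below 0.046 m and angle between the x axis of handle2_mid and the x axis of pot_stub, either way round below 0.17 rad and value of joint pot_pin below 0.0025 m)) and ((x of handle1_mid in the frame of pan_stub between -0.045 and -0.037 m and distance between handle1_mid and pan_stub below 0.046 m and angle between the x axis of handle1_mid and the x axis of pan_stub, either way round below 0.17 rad and value of joint pan_pin below 0.0025 m) or (x of handle2_mid in the frame of pan_stub between -0.045 and -0.037 m and distance between handle2_mid and pan_stub below 0.046 m and angle between the x axis of handle2_mid and the x axis of pan_stub, either way round below 0.17 rad and value of joint pan_pin below 0.0025 m)) and horizontal distance between each of potato1_mid, potato2_mid, potato3_mid, potato4_mid and pot_rim below 0.07 m and z of potato1_mid in the frame of pot_rim between -0.09 and 0 m and z of potato2_mid in the frame of pot_rim between -0.09 and 0 m and z of potato3_mid in the frame of pot_rim between -0.09 and 0 m and z of potato4_mid in the frame of pot_rim between -0.09 and 0 m and horizontal distance between lid_knob and pot_rim below 0.008 m and z of lid_knob in the frame of pot_rim between 0.019 and 0.027 m and angle between lid_knob's own z axis and vertical below 0.06 rad and value of joint valve below 0.5 rad), for 0.2 s.
2. the gas valve turned fully open (value of joint valve above 1.42 rad), for 0.2 s.
At the end, for the whole second after the job is handed in: Each pot has a handle on, its hole within 4 mm of the button along it, in line within 0.17 rad, button out; every potato is in the aluminium pot, below the rim; its lid is seated (8 mm, 0.06 rad); both pots upright within 40 mm of their start; valve past 1.42 rad (((x of handle1_mid in the frame of pot_stub between -0.045 and -0.037 m and distance between handle1_mid and pot_stub below 0.046 m and angle between the x axis of handle1_mid and the x axis of pot_stub, either way round below 0.17 rad and value of joint pot_pin below 0.0025 m) or (x of handle2_mid in the frame of pot_stub between -0.045 and -0.037 m and distance between handle2_mid and pot_stub below 0.046 m and angle between the x axis of handle2_mid and the x axis of pot_stub, either way round below 0.17 rad and value of joint pot_pin below 0.0025 m)) and ((x of handle1_mid in the frame of pan_stub between -0.045 and -0.037 m and distance between handle1_mid and pan_stub below 0.046 m and angle between the x axis of handle1_mid and the x axis of pan_stub, either way round below 0.17 rad and value of joint pan_pin below 0.0025 m) or (x of handle2_mid in the frame of pan_stub between -0.045 and -0.037 m and distance between handle2_mid and pan_stub below 0.046 m and angle between the x axis of handle2_mid and the x axis of pan_stub, either way round below 0.17 rad and value of joint pan_pin below 0.0025 m)) and horizontal distance between each of potato1_mid, potato2_mid, potato3_mid, potato4_mid and pot_rim below 0.07 m and z of potato1_mid in the frame of pot_rim between -0.09 and 0 m and z of potato2_mid in the frame of pot_rim between -0.09 and 0 m and z of potato3_mid in the frame of pot_rim between -0.09 and 0 m and z of potato4_mid in the frame of pot_rim between -0.09 and 0 m and horizontal distance between lid_knob and pot_rim below 0.008 m and z of lid_knob in the frame of pot_rim between 0.019 and 0.027 m and angle between each of lid_knob, pot_rim, pan_rim's own z axis and vertical below 0.06 rad and distance of each of pot_rim, pan_rim from where it was at the start of the episode below 0.04 m and value of joint valve above 1.42 rad); the robot touches nothing.
It fails at once if a bystander is shifted more than 60 mm or knocked over (distance of any of tin, sugar_bowl, measuring_cup, teaspoon, spice_jar, enamel_mug from where it was at the start of the episode above 0.06 m or angle between any of tin, sugar_bowl, measuring_cup, teaspoon, spice_jar, enamel_mug's own z axis and vertical above 0.6 rad).
Of potato1, potato2, potato3, potato4 only 2 to 4 are there at a start; the rules pass over those that are not, and their reading is None.
At some moment in a run one of potato1, potato2, potato3, potato4, lid may be knocked a few centimetres aside while the robot is not near it.
It also fails if it takes over 210 s, if anything falls off the work surface, if the arm or the gripper's body presses on something with over 40 N, if the wrist force passes 120 N, or if a joint passes its speed limit or range.

## Robot

A 7-joint arm with a two-finger parallel gripper is mounted at the origin on the work surface. World frame = base frame: x ahead of the robot, y to its left, z up, the work surface at z = 0. Lengths are in m, angles in rad, forces in N, time in s.
With the tool pointing down it reaches from about 0.4 to 0.85 m from the base axis. Payload 10.4 kg.
Tool frame: the origin (TCP) lies between the finger pads; the fingertips stand 11 mm ahead of it and the grasp point (between the pads) lies 8 mm behind it; x points along the fingers, y is the direction in which the jaws open and shut, and the axes are right-handed (so a half turn about x gives the same grasp; the last joint's range is limited). The gripper opens to 87 mm and grips with 3 to 60 N. Pads are 19 mm wide; open, the fingers measure 117 mm over their backs; the gripper's body (75 mm by 190 mm) begins 51 mm behind the grasp point.
Start: joints at [-1.281, 0.332, -0.065, 1.46, 0.022, 1.35, -0.088], TCP at [0.192, 0.595, 0.234] pointing down, gripper open.
Joint ranges: [-2.6, 2.6], [-0.5, 2.12], [-1.47, 1.34], [0.16, 2.42], [-1.27, 4.41], [0.06, 2.06], [-2.6, 2.6]. Speed limits (rad/s): [2.22, 2.22, 2.79, 2.79, 3.14, 3.14, 3.14].

## Interface

Orientations are given as a unit quaternion [x, y, z, w].
In Python, from bench import r, cams, ticket gives the robot as it stands. The module is installed in compiled form; this text tells all that it offers.
- The arm moves only by the tool drive_tool, never from a script. Its argument "moves" is text: rows parted by semicolons, each of 5 numbers parted by spaces: the shift along the world's x, y, z in m, then the turn about the world's z in degrees, then the closure, from 0 (fully open) to 1 (shut). In form: x y z twist grip; .... A call has 1 to 20 rows; each row shifts and turns the commanded pose from where the row before left it; what a row does not reach is not made up. A row lasts 1/8 s, in which the tool goes at most 62.5 mm and 10.7 degrees, less where a joint would pass 70% of its speed; a pose out of reach is approached as far as the arm can. A call is refused whole if a number of a shift passes 0.0625 or a number of a turn 10.7, either way. A call with a gripper value outside its range is refused whole. The fingers move at their own pace and stop on an object; "newtons" is the grip in N (left out, the last holds). Time passes only in rows, so rows that do not move let the fingers close. It gives the time, the measured TCP pose, the force and the opening at its end, in the units of the state.
- r.read_state(): the state, without advancing time (a new reading comes with each control period).
- cams.camera(name): name is "scene" or "top" or "wrist"; returns a dict with "color" (384x512x3 uint8, red, green, blue), "fx", "fy", "cx", "cy" (pixels), "extrinsics" (4x4, takes a point from camera to world coordinates). Camera axes: x right, y down, z forward; pixel columns grow to the right and rows downward; lengths in m; the calibration is good to about 2 mm. A picture is of the moment at which its call begins. There is no depth.
- ticket.close_job(): hands the job in, once; it reports no verdict.
The state is a dict: "time": time; "joint_positions": joint angles; "joint_vel": joint speeds; "joint_torque": joint torques, N m; "ee_pos": TCP position; "eef_rot": TCP orientation; "ft_force": force on the tool from outside, world axes, zero at the start; "torque": the same for the moment, N m; "width": finger opening in m.
Only numpy, scipy, OpenCV 4.12 (cv2) and the standard library are available. Lean on these libraries where they do the work, as an engineer would, in place of code of your own. Each camera call takes 0.05 s, during which the arm holds its last target.

## Working session

There is one attempt and no reset: what is moved stays moved. The work goes in short steps, Python scripts to look and compute and a tool call to move; the robot and the scene stay as the last step left them, time stands still between calls to the robot, and variables do not carry over. Pictures are saved under pics/ and viewed, and the job is handed in when it is done.

Besides the shell and the picture viewer there is one more tool, called as name(argument=value, ...) on one line, values as JSON. drive_tool: Moves the arm, as the interface text tells. Its arguments: {"type":"object","properties":{"moves":{"type":"string"},"newtons":{"type":"number"}},"required":["moves"]}

```bash
ls; mkdir -p pics; cat > h.py <<'E'
import numpy as np, cv2
from bench import r, cams, ticket
def grab(n,name=None):
    d=cams.camera(n)
    im=cv2.cvtColor(np.array(d["color"]),cv2.COLOR_RGB2BGR)
    if name: cv2.imwrite("pics/"+name+".png",im)
    return d,im
def ray(d,u,v):
    E=np.array(d["extrinsics"]); p=np.array([(u-d["cx"])/d["fx"],(v-d["cy"])/d["fy"],1.0])
    return E[:3,3],E[:3,:3]@p
def onz(d,u,v,z):
    o,k=ray(d,u,v); return o+k*(z-o[2])/k[2]
def proj(d,P):
    E=np.array(d["extrinsics"]); q=E[:3,:3].T@(np.array(P)-E[:3,3])
    return np.array([d["fx"]*q[0]/q[2]+d["cx"],d["fy"]*q[1]/q[2]+d["cy"]])
def tri(obs):
    A=np.zeros((3,3));b=np.zeros(3)
    for d,u,v in obs:
        o,k=ray(d,u,v);k=k/np.linalg.norm(k);M=np.eye(3)-np.outer(k,k);A+=M;b+=M@o
    return np.linalg.solve(A,b)
E
python3 - <<'E'
from h import *
for n in ["scene","top","wrist"]:
    d,im=grab(n,n+"0")
    np.set_printoptions(precision=3,suppress=True)
    print(n,d["fx"],d["cx"],d["cy"]);print(np.array(d["extrinsics"]))
    cv2.imwrite("pics/%s0b.png"%n,cv2.resize(im,(768,576),interpolation=cv2.INTER_CUBIC))
s=r.read_state();print(s)
E
```

```text
pics
scene 370.3150564978349 262.593047072022 186.86416016470474
[[ 0.509  0.639 -0.577  1.15 ]
 [ 0.861 -0.384  0.334 -0.448]
 [-0.008 -0.666 -0.746  1.052]
 [ 0.     0.     0.     1.   ]]
top 349.0313498512854 258.1425681960145 191.47967940201158
[[ 0.026 -0.982  0.188  0.231]
 [-1.    -0.028 -0.007 -0.039]
 [ 0.012 -0.188 -0.982  1.311]
 [ 0.     0.     0.     1.   ]]
wrist 272.0825280353692 255.73571049765184 186.32426693799857
[[ 0.308  0.923  0.232  0.13 ]
 [ 0.951 -0.298 -0.078  0.615]
 [-0.003  0.244 -0.97   0.385]
 [ 0.     0.     0.     1.   ]]
{'time': 0.15, 'joint_positions': array([-1.281,  0.333, -0.065,  1.461,  0.022,  1.35 , -0.088]), 'joint_vel': array([ 0.   , -0.002,  0.001, -0.002,  0.002, -0.001,  0.   ]), 'joint_torque': array([  0.002, -62.363,   0.025, -39.015,  -0.061,   0.037,   0.   ]), 'ee_pos': array([0.192, 0.594, 0.233]), 'eef_rot': array([ 0.11 ,  0.699, -0.111,  0.698]), 'ft_force': array([-0.033,  0.871, -0.212]), 'torque': array([ 0.032,  0.015, -0.02 ]), 'width': 0.0868881061563921}
```

View pics/scene0b.png

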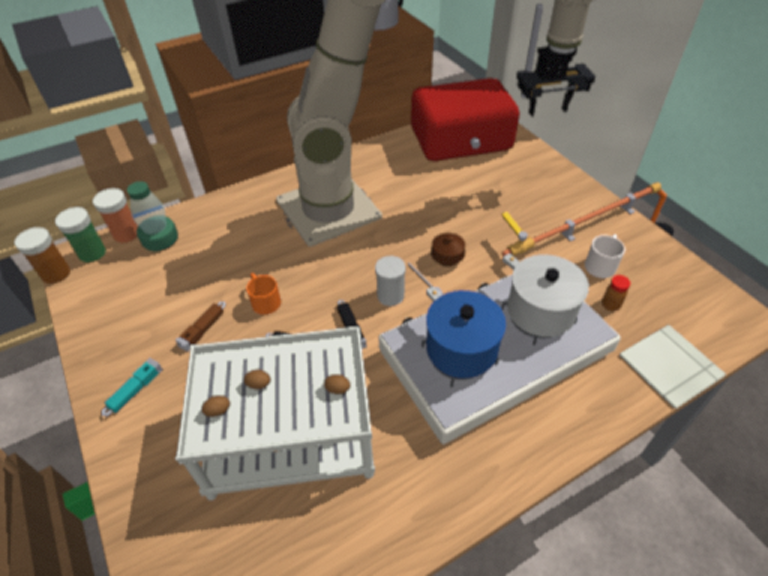

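View pics/top0b.png

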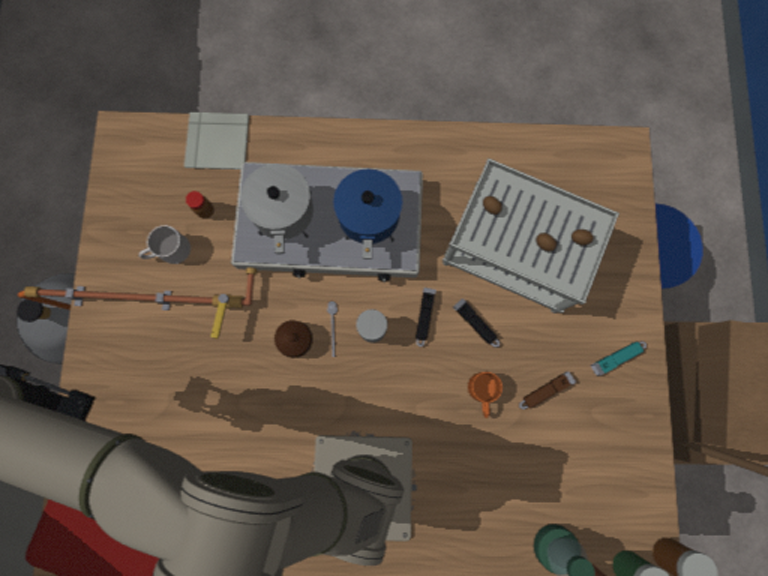

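View pics/wrist0b.png

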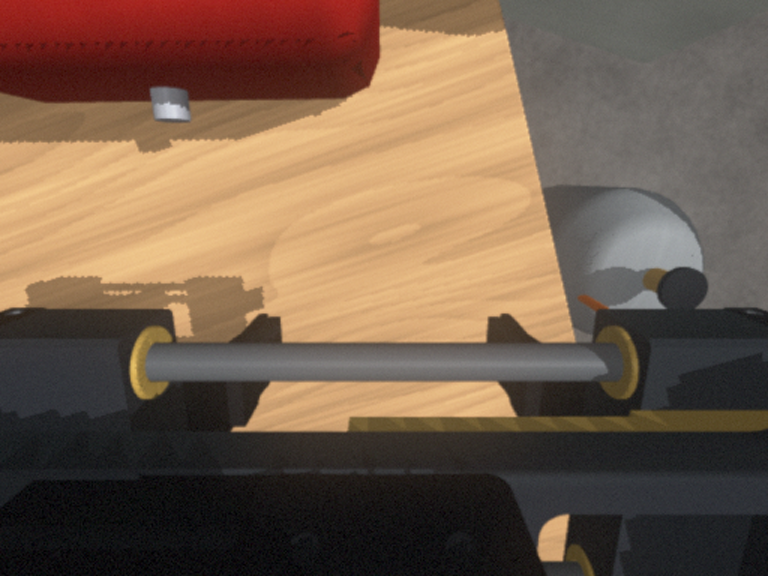

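The scene view shows the aluminium pot on the left burner (y higher) and the blue pot on the right. Three potatoes lie on the rack. The brown handle at (200,325) and the turquoise one at (130,388) are decoys. In the top view (768 wide) the black handles are at (425,317) and (477,323). I'll enlarge those.

```bash
python3 - <<'E'
from h import *
im=cv2.imread("pics/top0.png")
c=im[180:240,260:350]; cv2.imwrite("pics/c1.png",cv2.resize(c,None,fx=8,fy=8,interpolation=cv2.INTER_CUBIC))
c=im[100:185,150:290]; cv2.imwrite("pics/c2.png",cv2.resize(c,None,fx=5,fy=5,interpolation=cv2.INTER_CUBIC))
E
```

```text
(no output)
```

View pics/c1.png

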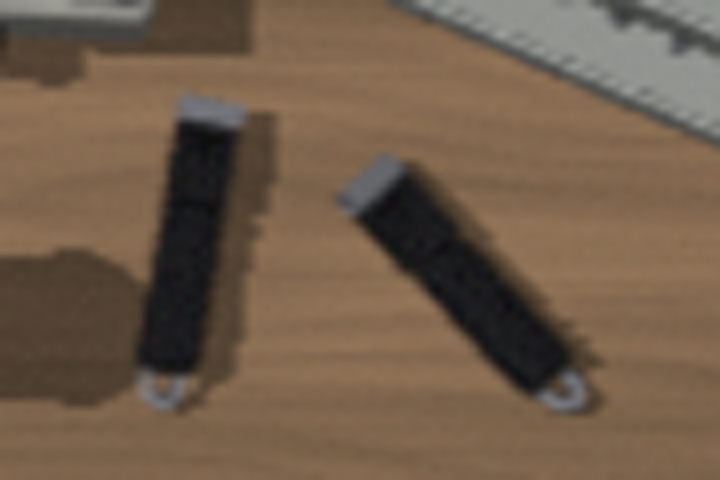

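View pics/c2.png

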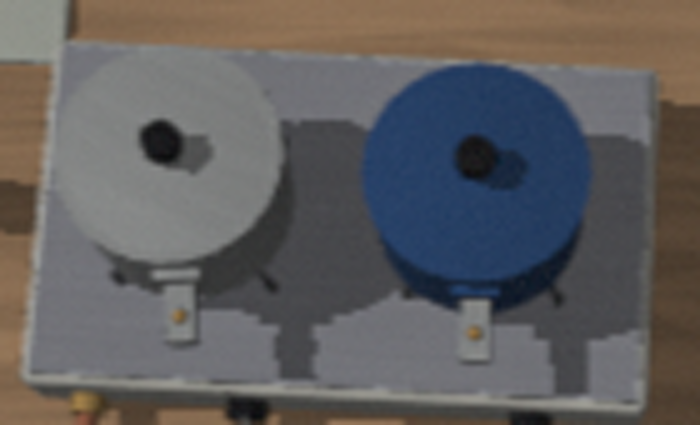

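The crop confirms both black handles, each with its steel flare up and away from the robot. One has its mouth at about (286,194) and tail ring at (280,228), the other its mouth at (306,203) and tail at (330,229) in full-res pixels. Both stubs point towards the robot, with buttons at (186,163) and (245,166). I'll measure everything now.

```bash
python3 - <<'E'
from h import *
np.set_printoptions(precision=4,suppress=True)
dt,t=grab("top"); ds,s=grab("scene")
def blob(im,mask,lo=20):
    n,l,st,c=cv2.connectedComponentsWithStats(mask.astype(np.uint8))
    return [(st[i,4],c[i],l==i) for i in range(1,n) if st[i,4]>=lo]
hsv=cv2.cvtColor(t,cv2.COLOR_BGR2HSV).astype(int)
H,S,V=hsv[...,0],hsv[...,1],hsv[...,2]
print("black handles")
for a,c,m in blob(t,(V<48)&(S<120),60):
    if 255<c[0]<345 and 185<c[1]<235:
        ys,xs=np.nonzero(m); P=np.array([onz(dt,x,y,0.026)[:2] for x,y in zip(xs,ys)])
        rct=cv2.minAreaRect((P*1000).astype(np.float32)); print(a,c,P.mean(0),rct)
        w,v=np.linalg.eigh(np.cov(P.T)); print("axis deg",np.degrees(np.arctan2(v[1,1],v[0,1])))
print("orange buttons/potatoes")
for a,c,m in blob(t,(H>8)&(H<25)&(S>110)&(V>90),3):
    if 100<c[1]<185 and 150<c[0]<290: print("btn",a,c,onz(dt,c[0],c[1],0.168)[:2])
for a,c,m in blob(t,(H>3)&(H<20)&(S>90)&(V<170),30):
    if 120<c[1]<180 and 305<c[0]<405:
        ys,xs=np.nonzero(m); P=np.array([onz(dt,x,y,0.188)[:2] for x,y in zip(xs,ys)])
        w,v=np.linalg.eigh(np.cov(P.T)); print("pot",a,c,P.mean(0),np.degrees(np.arctan2(v[1,1],v[0,1])),np.sqrt(w)*2)
print("blue")
for a,c,m in blob(t,(H>100)&(H<125)&(S>120),300): print(a,c)
for a,c,m in blob(t,(V<60),10):
    if 100<c[1]<150 and 150<c[0]<290: print("knob",a,c,onz(dt,c[0],c[1],0.214)[:2])
hsv=cv2.cvtColor(s,cv2.COLOR_BGR2HSV).astype(int)
H,S,V=hsv[...,0],hsv[...,1],hsv[...,2]
for a,c,m in blob(s,(H>3)&(H<20)&(S>90)&(V<170),30):
    if 230<c[1]<285 and 125<c[0]<245: print("scene potato",a,c,onz(ds,c[0],c[1],0.188)[:2])
for a,c,m in blob(s,(V<60),10):
    if 170<c[1]<220 and 290<c[0]<380: print("scene knob",a,c,onz(ds,c[0],c[1],0.208)[:2])
E
```

```text
black handles
228 [282.9211 210.9079] [ 0.4069 -0.1427] ((407.63214111328125, -142.8941650390625), (27.736305236816406, 116.30116271972656), 80.31004333496094)
axis deg 170.70096582799292
243 [317.8889 215.2593] [ 0.3941 -0.2726] ((393.9872741699219, -273.2386779785156), (112.27525329589844, 30.08943748474121), 43.2188720703125)
axis deg -137.06078397548313
orange buttons/potatoes
pot 98 [327.6633 136.3265] [ 0.6434 -0.2781] 47.347219576349545 [0.017  0.0226]
pot 104 [387.7692 157.625 ] [ 0.5744 -0.4794] 85.6056175428457 [0.0173 0.0227]
pot 108 [363.8241 161.1019] [ 0.5599 -0.3984] 57.38409644222664 [0.0176 0.023 ]
blue
1715 [504.9096  57.3668]
1632 [244.8958 136.4479]
1252 [451.2077 164.0663]
knob 58 [181.9483 128.1034] [0.6478 0.2101]
knob 67 [245.0597 131.209 ] [0.6433 0.0012]
knob 177 [199.8644 149.0113] [0.5775 0.1468]
scene potato 157 [170.8726 252.5669] [ 0.5596 -0.3955]
scene potato 158 [224.3291 255.7089] [ 0.6427 -0.2756]
scene potato 179 [143.3743 270.3073] [ 0.5734 -0.477 ]
scene knob 94 [296.4149 172.0957] [0.499  0.0534]
scene knob 49 [367.5714 183.3061] [0.6514 0.2136]
scene knob 63 [310.5397 207.9365] [0.6402 0.0072]
```

```bash
python3 - <<'E'
from h import *
np.set_printoptions(precision=4,suppress=True)
dt,t=grab("top"); ds,s=grab("scene")
for n,(x0,y0) in {"alu":(186,163),"blue":(245,166.5)}.items():
    print(n,onz(dt,x0,y0,0.167)[:2])
def save(im,x0,y0,x1,y1,f,name): cv2.imwrite("pics/"+name+".png",cv2.resize(im[y0:y1,x0:x1],None,fx=f,fy=f,interpolation=cv2.INTER_CUBIC))
save(t,150,100,270,190,6,"c3")
save(s,260,150,400,250,5,"c4")
save(t,230,180,430,300,3,"c5")
for nm,u,v,z in [("tin top",248,216.5,.106),("rack cornerL top",326.5,108,.188),("rack corner near-left",298.5,170,.188),("rack near-right",373,203,.188),("cup",323.5,257,.065)]:
    print(nm,onz(dt,u,v,z)[:2])
R=r.read_state()["eef_rot"]
from scipy.spatial.transform import Rotation as Ro
print(Ro.from_quat(R).as_matrix())
E
```

```text
alu [0.5417 0.1988]
blue [ 0.5353 -0.001 ]
tin top [ 0.3729 -0.0153]
rack cornerL top [ 0.7457 -0.2753]
rack corner near-left [ 0.5229 -0.1797]
rack near-right [ 0.4188 -0.4241]
cup [ 0.2419 -0.2844]
[[-0.      0.3077  0.9515]
 [-0.0002  0.9515 -0.3077]
 [-1.     -0.0002  0.    ]]
```

View pics/c3.png

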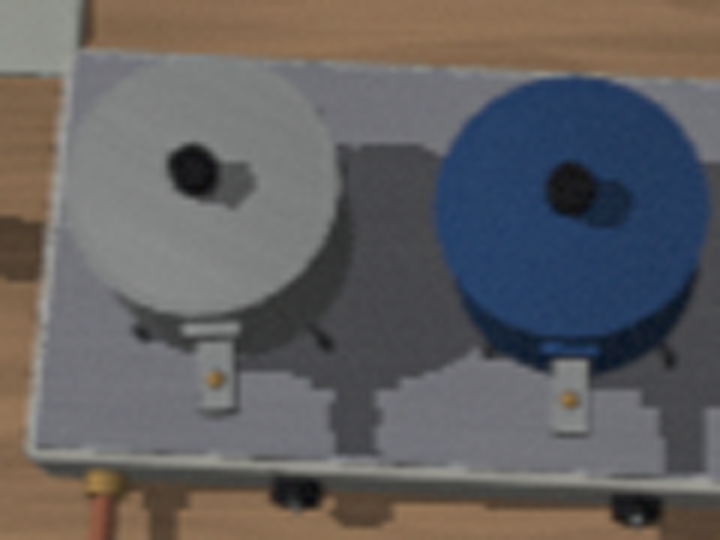

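View pics/c4.png

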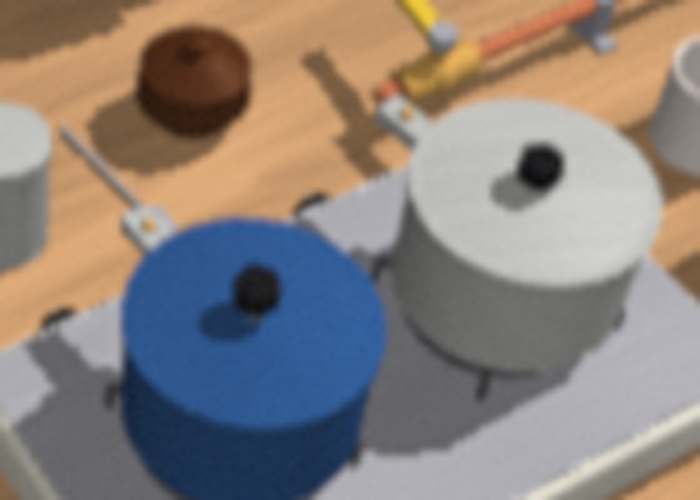

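View pics/c5.png

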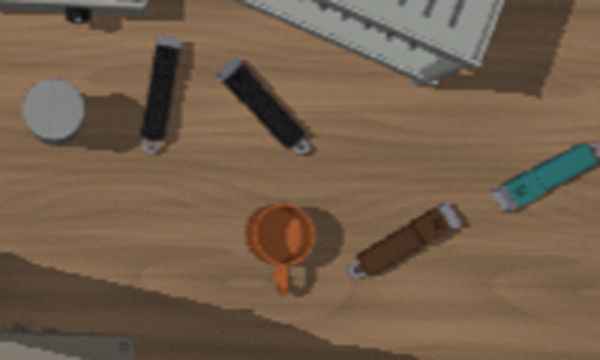

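```bash
python3 - <<'E'
from h import *
np.set_printoptions(precision=4,suppress=True)
dt,_=grab("top"); ds,_=grab("scene")
for n,a,b in [("alu btn",(185.8,163.2),(341,173.2)),("blue btn",(245,166.5),(289.8,195.2)),("alu knob",(181.95,128.1),(367.6,183.3)),("blue knob",(245.06,131.2),(310.5,207.9))]:
    print(n,tri([(dt,*a),(ds,*b)]), onz(dt,*a,.168),onz(ds,*b,.168))
E
```

```text
alu btn [0.5435 0.2024 0.1619] [0.5407 0.1992 0.168 ] [0.5482 0.2003 0.168 ]
blue btn [0.5375 0.0018 0.1644] [ 0.535  -0.0011  0.168 ] [0.541  0.0029 0.168 ]
alu knob [0.6509 0.2126 0.2076] [0.6652 0.2205 0.168 ] [0.6278 0.2451 0.168 ]
blue knob [0.6437 0.0023 0.2148] [0.6606 0.0029 0.168 ] [0.6158 0.0288 0.168 ]
```

drive_tool(moves="0.04 -0.05 0 0 0; 0.04 -0.05 0 0 0; 0.04 -0.05 0 0 0; 0.04 -0.05 0 0 0; 0.04 -0.05 0 0 0; 0.004 -0.05 0 0.9 0; 0.004 -0.05 0 0.9 0; 0.004 -0.05 0 0.9 0; 0.004 -0.05 0 0.9 0; 0.004 -0.05 0 0.9 0; 0.004 -0.05 0 0.9 0; 0.004 -0.05 0 0.9 0; 0.004 -0.05 0 0.9 0; 0.004 -0.05 0 0.9 0; 0 -0.04 0 0.5 0; 0 0 0 0 0; 0 0 0 0 0")

```text
time: 2.58
ee_pos: [0.4236, -0.1386, 0.2336]
eef_rot: [0.058, 0.705, -0.057, 0.705]
ft_force: [-0.5, 0.1, 0.8]
width: 0.0872
```

```bash
cat >> h.py <<'E'
from scipy.spatial.transform import Rotation as Ro
def jaw(s=None):
    s=s or r.read_state(); y=Ro.from_quat(s["eef_rot"]).as_matrix()[:,1]; return np.degrees(np.arctan2(y[1],y[0]))
def big(im,name,f=1.5): cv2.imwrite("pics/"+name+".png",cv2.resize(im,None,fx=f,fy=f,interpolation=cv2.INTER_CUBIC))
E
python3 - <<'E'
from h import *
np.set_printoptions(precision=4,suppress=True)
d,im=grab("wrist"); big(im,"w1"); s=r.read_state(); print(jaw(),s["ee_pos"],s["joint_positions"])
E
```

```text
80.75323334267753 [ 0.4236 -0.1382  0.2336] [-0.5119 -0.133   0.6801  1.9363  0.086   1.3099  1.5511]
```

View pics/w1.png

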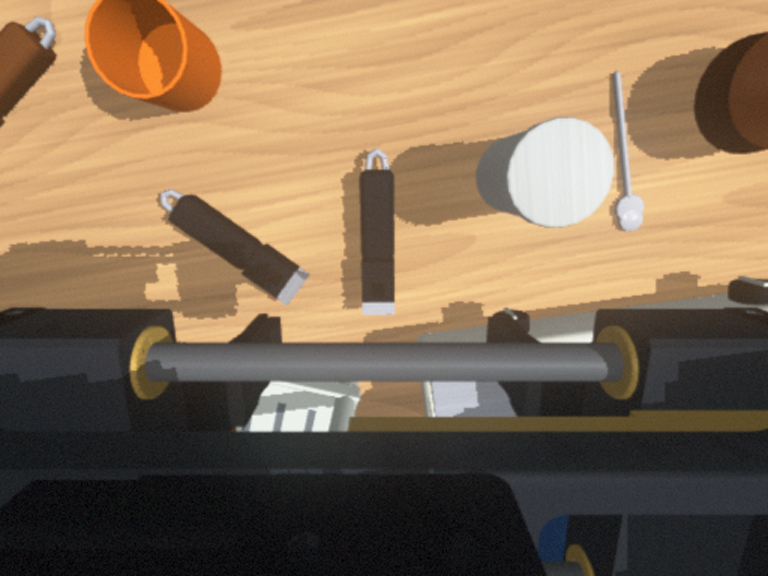

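The wrist view shows handle A upright at (377,172) to (378,309), so it is aligned with the jaws, and handle B oblique at (172,205) to (290,290). The cup, tin and spoon are clear.

```bash
python3 - <<'E'
from h import *
np.set_printoptions(precision=4,suppress=True)
d,im=grab("wrist")
def m(u,v,z): return onz(d,u/1.5,v/1.5,z)[:2]
a=m(378,302,.026);b=m(377,172,.026); print("A",a,b,np.degrees(np.arctan2(*(a-b)[::-1])),(a+b)/2,np.linalg.norm(a-b))
a=m(298,285,.026);b=m(180,204,.026); print("B",a,b,np.degrees(np.arctan2(*(a-b)[::-1])),np.linalg.norm(a-b))
print("tin",m(560,172,.106))
E
```

```text
A [ 0.4685 -0.1514] [ 0.3541 -0.1332] -9.017525711466096 [ 0.4113 -0.1423] 0.11584062291574782
B [ 0.4408 -0.2207] [ 0.3531 -0.3065] 44.376925715090564 0.12270217403522551
tin [ 0.3747 -0.0124]
```

drive_tool(moves="0.0045 -0.007 -0.05 0 0; 0 0 -0.05 0 0; 0 0 -0.05 0 0; 0 0 -0.04 0 0; 0 0 -0.018 0 0; 0 0 -0.009 0 0; 0 0 0 0 0; 0 0 0 0 0", newtons=35)

```text
time: 3.68
ee_pos: [0.4287, -0.1462, 0.0174]
eef_rot: [0.057, 0.704, -0.057, 0.705]
ft_force: [-0.4, 0.5, -0.8]
width: 0.087
```

drive_tool(moves="0 0 0 0 1; 0 0 0 0 1; 0 0 0 0 1; 0 0 0 0 1; 0 0 0 0 1; 0 0 0 0 1")

```text
time: 4.42
ee_pos: [0.428, -0.1463, 0.0166]
eef_rot: [0.058, 0.705, -0.057, 0.705]
ft_force: [0.5, -0.5, -0.2]
width: 0.035
```

drive_tool(moves="0 0 0 0 1; 0 0 0.04 0 1; 0 0 0.05 0 1; 0 0 0.05 0 1; 0.007 0.04 0.005 3 1; 0.01 0.04 0 4 1; 0.01 0.04 0 3 1; 0 0.027 0 0 1; 0 0 0 0 1; 0 0 0 0 1")

```text
time: 5.68
ee_pos: [0.4549, -0.0001, 0.1614]
eef_rot: [-0.004, 0.707, 0.004, 0.707]
ft_force: [0.3, 0.3, -1.6]
width: 0.03
```

```bash
python3 - <<'E'
from h import *
np.set_printoptions(precision=4,suppress=True)
d,im=grab("wrist"); big(im,"w2"); s=r.read_state(); print(jaw(),s["ee_pos"],s["width"],s["ft_force"])
d,im=grab("top");cv2.imwrite("pics/t2.png",cv2.resize(im[110:230,150:330],None,fx=4,fy=4,interpolation=cv2.INTER_CUBIC))
d,im=grab("scene");cv2.imwrite("pics/s2.png",cv2.resize(im[130:260,220:400],None,fx=4,fy=4,interpolation=cv2.INTER_CUBIC))
E
```

```text
90.59451217118205 [ 0.4549 -0.0004  0.1615] 0.02979402532085732 [-0.8901 -0.3959 -0.5413]
```

View pics/w2.png

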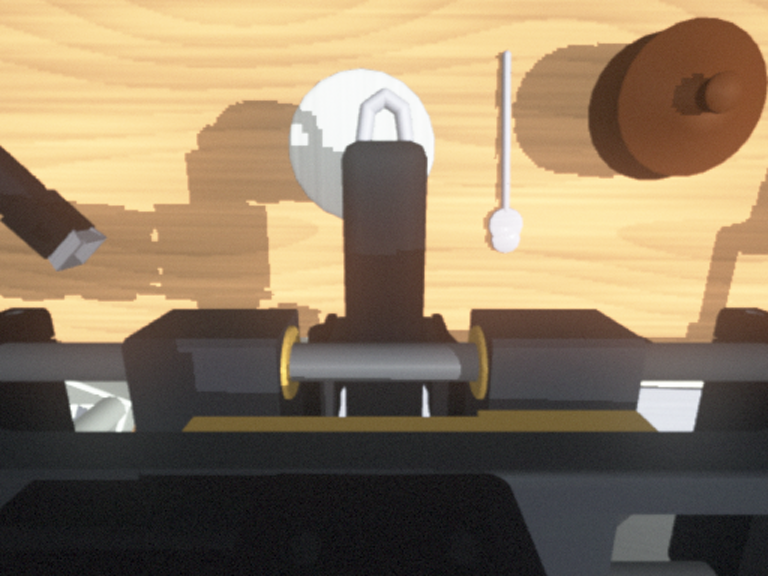

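View pics/s2.png

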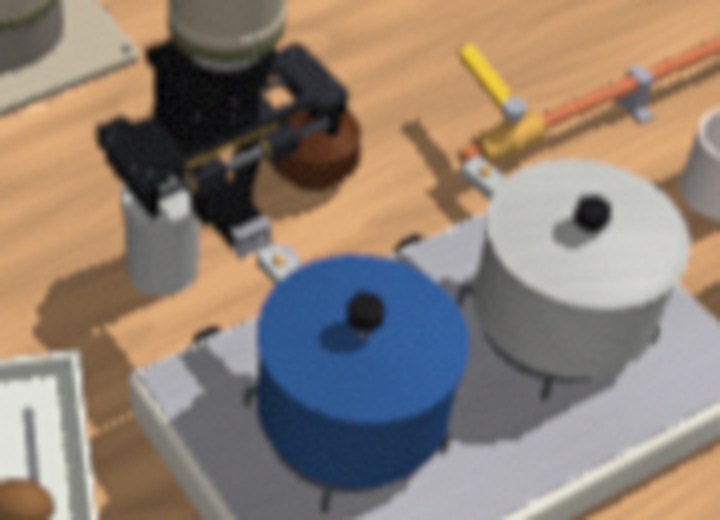

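View pics/t2.png

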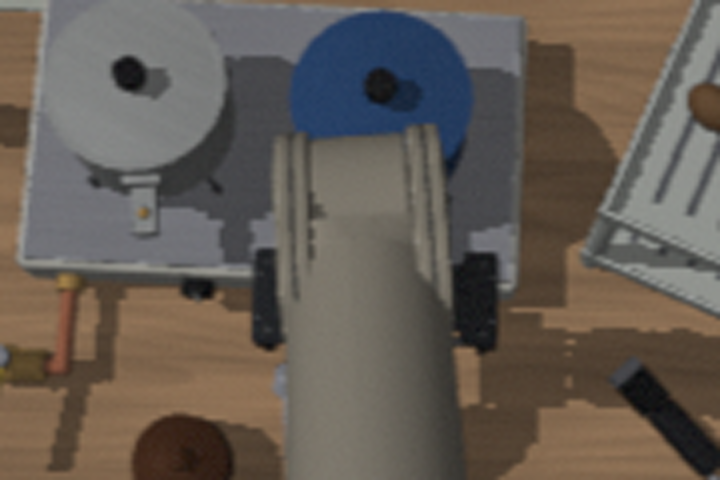

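The wrist view shows the handle straight in the jaws (tail at (385,100)), and the scene view shows the flare at (250,232) just ahead of the blue stub, lined up with it.

drive_tool(moves="0.006 0.001 -0.0005 0 1; 0.006 0 0 0 1; 0.005 0 0 0 1; 0.005 0 0 0 1; 0.004 0 0 0 1; 0.004 0 0 0 1; 0 0 0 0 1")

```text
time: 6.7
ee_pos: [0.4852, 0.0016, 0.161]
eef_rot: [-0.004, 0.707, 0.004, 0.707]
ft_force: [-0.0, 0.2, -1.0]
width: 0.0297
```

drive_tool(moves="0.003 0 0 0 1; 0.003 0 0 0 1; 0.003 0 0 0 1; 0.002 0 0 0 1")

```text
time: 7.2
ee_pos: [0.4962, 0.0017, 0.1611]
eef_rot: [-0.004, 0.707, 0.004, 0.707]
ft_force: [-1.4, 0.1, 0.2]
width: 0.0299
```

drive_tool(moves="0.002 0 0 0 1; 0.002 0 0 0 1; 0.002 0 0 0 1; 0.002 0 0 0 1")

```text
time: 7.7
ee_pos: [0.5043, 0.0017, 0.1612]
eef_rot: [-0.004, 0.707, 0.004, 0.707]
ft_force: [0.2, -1.5, 0.0]
width: 0.0298
```

drive_tool(moves="0.002 0 0 0 1; 0.002 0 0 0 1; 0.002 0 0 0 1; 0 0 0 0 1")

```text
time: 8.2
ee_pos: [0.5093, 0.0016, 0.1606]
eef_rot: [-0.004, 0.708, 0.004, 0.706]
ft_force: [-4.5, 0.1, -0.2]
width: 0.0296
```

```bash
python3 - <<'E'
from h import *
d,im=grab("scene");cv2.imwrite("pics/s3.png",cv2.resize(im[150:260,230:380],None,fx=5,fy=5,interpolation=cv2.INTER_CUBIC))
E
```

```text
(no output)
```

View pics/s3.png

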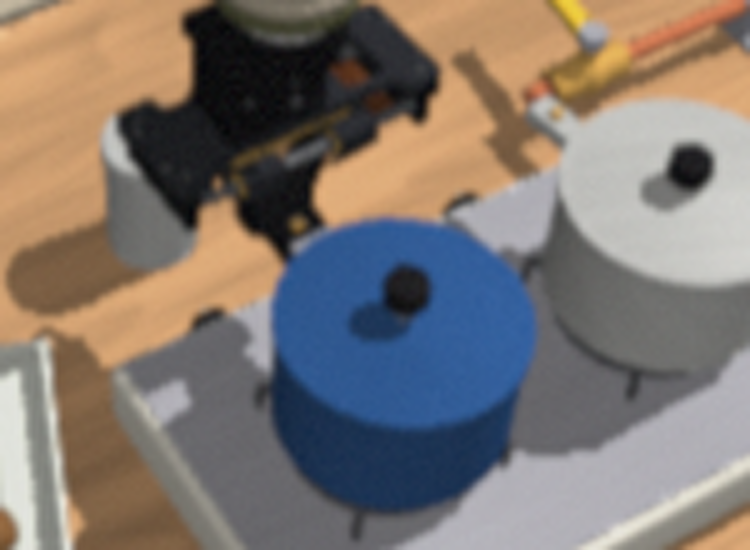

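drive_tool(moves="0.002 0 0 0 1; 0.002 0 0 0 1; 0 0 0 0 1")

```text
time: 8.62
ee_pos: [0.5115, 0.0017, 0.1603]
eef_rot: [-0.004, 0.709, 0.004, 0.705]
ft_force: [-15.6, 0.4, 5.9]
width: 0.0294
```

drive_tool(moves="-0.002 0 0 0 1; -0.003 0 0 0 1; -0.003 0 0 0 1; 0 0 0 0 1")

```text
time: 9.12
ee_pos: [0.5073, 0.0017, 0.1616]
eef_rot: [-0.004, 0.706, 0.004, 0.708]
ft_force: [4.8, -0.1, -3.8]
width: 0.0296
```

It reached the stop (-15.6 N), and pulling back is resisted (+4.8 N) with the button visible in the hole at (300,225), so it is latched. I'll relax, release, and go for handle B.

drive_tool(moves="0.002 0 0 0 1; 0 0 0 0 1; 0 0 0 0 0; 0 0 0 0 0; 0 0 0 0 0; 0 0 0 0 0; 0 0 0.04 0 0; 0 0 0.05 0 0; -0.04 -0.05 0 0 0; -0.04 -0.05 0 0 0; -0.03 -0.055 0 0 0; 0 -0.055 0 0 0; 0 -0.055 0 0 0; 0 0 0 0 0; 0 0 0 0 0")

```text
time: 11.0
ee_pos: [0.4001, -0.2602, 0.2509]
eef_rot: [-0.004, 0.707, 0.004, 0.707]
ft_force: [0.3, 0.5, 0.3]
width: 0.087
```

```bash
python3 - <<'E'
from h import *
np.set_printoptions(precision=4,suppress=True)
d,im=grab("wrist"); big(im,"w4"); s=r.read_state(); print(jaw(),s["ee_pos"],s["width"],s["ft_force"])
d,im=grab("top");cv2.imwrite("pics/t4.png",cv2.resize(im[90:270,150:400],None,fx=3,fy=3,interpolation=cv2.INTER_CUBIC))
E
```

```text
90.76235775114051 [ 0.4003 -0.2597  0.2509] 0.08689670557168393 [0.5608 0.3796 0.2327]
```

View pics/w4.png

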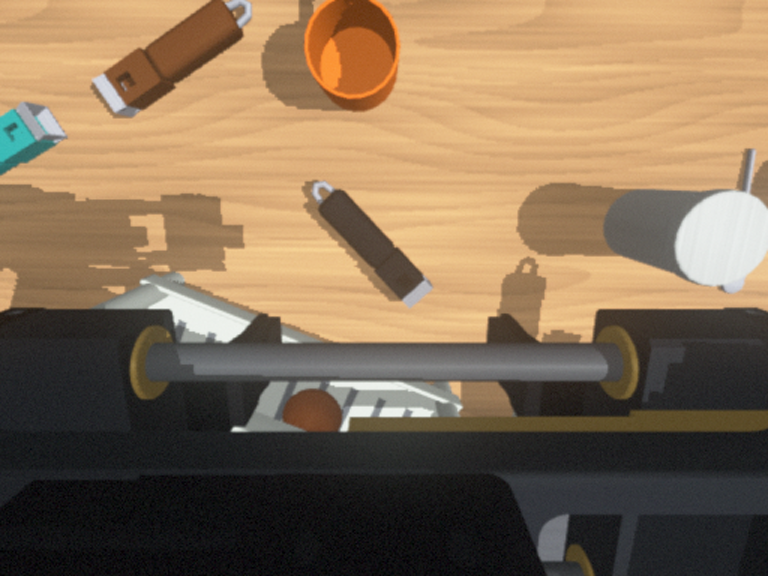

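View pics/t4.png

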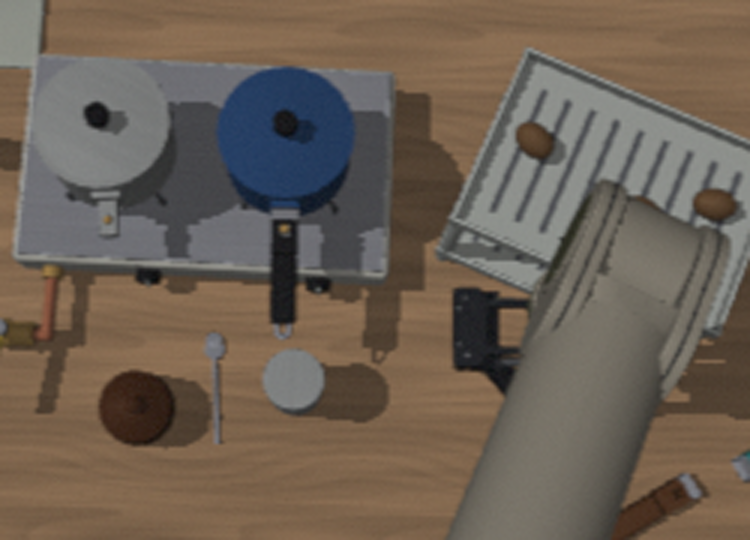

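Top view: the handle sits on the blue stub, with the button visible in its hole at (284,229). Wrist view: handle B runs from its tail (333,200) to the flare junction (408,290).

```bash
python3 - <<'E'
from h import *
np.set_printoptions(precision=4,suppress=True)
d,im=grab("wrist")
def m(u,v,z): return onz(d,u/1.5,v/1.5,z)[:2]
a=m(412,287,.026);b=m(332,200,.026); ax=(a-b)/np.linalg.norm(a-b)
print("B",a,b,np.degrees(np.arctan2(ax[1],ax[0])),np.linalg.norm(a-b),"centre",b+ax*.065)
for u,v in [(150,283),(462,408),(175,275)]: print("rack",m(u,v,.188),m(u,v,.1))
E
```

```text
B [ 0.4366 -0.2325] [ 0.3558 -0.3076] 42.937027942233094 0.11034299067600004 centre [ 0.4034 -0.2633]
rack [ 0.3927 -0.3874] [ 0.4163 -0.4392]
rack [ 0.4664 -0.2129] [ 0.5202 -0.1933]
rack [ 0.388  -0.3732] [ 0.4097 -0.4193]
```

```bash
python3 - <<'E'
from h import *
np.set_printoptions(precision=4,suppress=True)
d,im=grab("top")
im0=cv2.imread("pics/top0.png")
cv2.imwrite("pics/c6.png",cv2.resize(im0[100:210,290:415],None,fx=6,fy=5.4,interpolation=cv2.INTER_CUBIC))
for u,v in [(490,162),(616,215),(576,300),(452,243),(446,257),(570,308)]: print(u,v,onz(d,u/1.5,v/1.5,.188)[:2],onz(d,u/1.5,v/1.5,.1)[:2])
E
```

```text
490 162 [ 0.7457 -0.2759] [ 0.786  -0.2944]
616 215 [ 0.627  -0.5594] [ 0.658  -0.6002]
576 300 [ 0.4297 -0.4606] [ 0.4453 -0.4936]
452 243 [ 0.5507 -0.189 ] [ 0.5757 -0.2008]
446 257 [ 0.5182 -0.1758] [ 0.5407 -0.1865]
570 308 [ 0.4117 -0.4467] [ 0.4258 -0.4786]
```

View pics/c6.png

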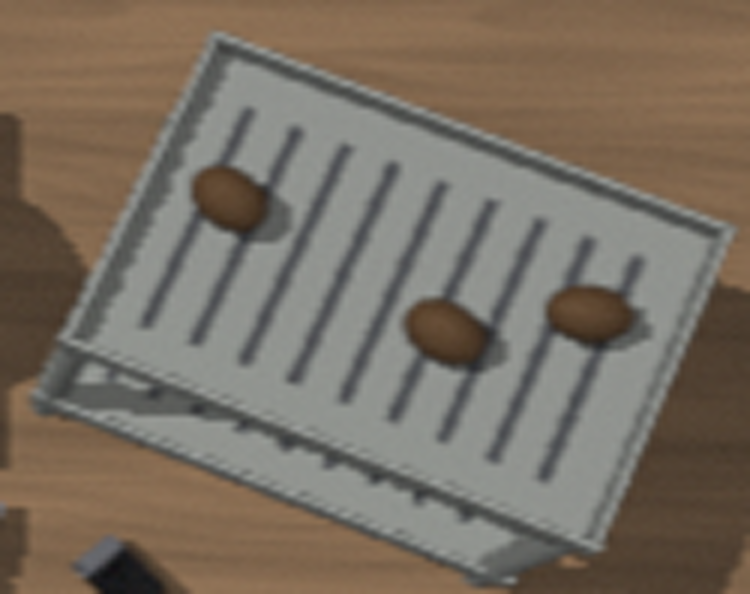

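drive_tool(moves="0 0 0 -10.6 0; 0 0 0 -10.6 0; 0 0 0 -10.6 0; 0 0 0 -10.6 0; 0 0 0 -10.6 0; 0 0 0 -10.6 0; 0 0 0 -10.6 0; 0 0 0 -10.6 0; 0 0 0 -10.6 0; 0 0 0 -10.6 0; 0 0 0 -10.6 0; 0 0 0 -10.6 0; -0.007 -0.009 -0.03 -10.6 0; -0.007 -0.009 -0.03 0 0; 0 0 0 0 0; 0 0 0 0 0")

```text
time: 13.2
ee_pos: [0.3869, -0.2784, 0.1921]
eef_rot: [0.658, 0.259, -0.658, 0.259]
ft_force: [-0.1, -0.9, -0.7]
width: 0.0873
```

```bash
python3 - <<'E'
from h import *
np.set_printoptions(precision=4,suppress=True)
d,im=grab("wrist"); big(im,"w5"); s=r.read_state(); print(jaw(),s["ee_pos"],s["joint_positions"])
E
```

```text
-47.04353917574349 [ 0.3871 -0.2784  0.1923] [-0.3558 -0.002   0.9004  1.9341  0.0011  1.2071 -0.2768]
```

View pics/w5.png

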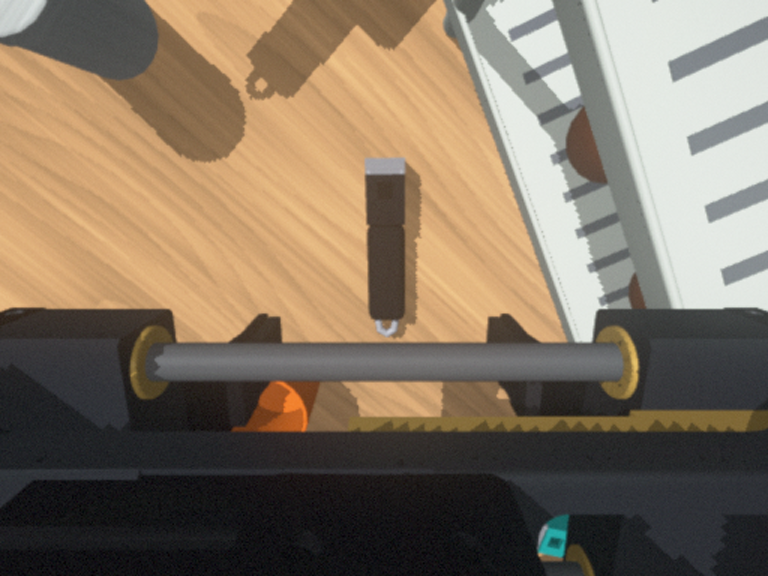

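Wrist view: handle B is square to the jaws (edges at x 366 and 405, flare at y 158-173). The rack's rim lies to the right, so I'll check that clearance.

```bash
python3 - <<'E'
from h import *
np.set_printoptions(precision=4,suppress=True)
d,im=grab("wrist"); s=r.read_state(); p=np.array(s["ee_pos"][:2]); a=np.radians(jaw()); J=np.array([np.cos(a),np.sin(a)]); F=np.array([-J[1],J[0]])
def m(u,v,z):
    q=onz(d,u/1.5,v/1.5,z)[:2]-p; return np.array([q@J,q@F])
print("flare tip",m(386,158,.026),"black tail",m(386,319,.026))
for u,v in [(553,0),(600,130),(665,307)]: print("rim",m(u,v,.188))
for u,v in [(447,0),(580,340)]: print("low",m(u,v,.08),m(u,v,.05))
E
```

```text
flare tip [0.003  0.0802] black tail [ 0.0032 -0.0472]
rim [0.058  0.1244]
rim [0.0792 0.083 ]
rim [0.1142 0.0157]
low [0.0372 0.1643] [0.0414 0.1754]
low [ 0.1375 -0.0434] [ 0.1531 -0.0559]
```

drive_tool(moves="-0.0045 -0.007 -0.04 0 0; 0 0 -0.05 0 0; 0 0 -0.04 0 0; 0 0 -0.03 0 0; 0 0 -0.016 0 0; 0 0 0 0 0; 0 0 0 0 1; 0 0 0 0 1; 0 0 0 0 1; 0 0 0 0 1; 0 0 0 0 1; 0 0 0 0 1; 0 0 0 0 1; 0 0 0 0 1")

```text
time: 15.05
ee_pos: [0.3815, -0.2858, 0.015]
eef_rot: [-0.658, -0.258, 0.658, -0.258]
ft_force: [0.1, 0.3, 0.1]
width: 0.0297
```

drive_tool(moves="0 0 0.05 0 1; 0 0 0.05 0 1; 0 0 0.05 0 1; 0 0 0.05 0 1; 0.004 0.05 0 -5 1; 0.004 0.05 0 -5 1; 0.004 0.05 0 -5 1; 0.004 0.05 0 -5 1; 0.004 0.05 0 -5 1; 0.004 0.05 0 -5 1; 0.004 0.05 0 -5 1; 0.004 0.05 0 -2.3 1; 0.004 0.05 0 0 1; 0.002 0.025 0 0 1; 0 0 0 0 1; 0 0 0 0 1")

```text
time: 17.05
ee_pos: [0.4195, 0.1883, 0.2148]
eef_rot: [-0.706, -0.034, 0.706, -0.034]
ft_force: [0.4, -0.7, -0.3]
width: 0.0301
```

```bash
python3 - <<'E'
from h import *
np.set_printoptions(precision=4,suppress=True)
d,im=grab("wrist"); big(im,"w6"); s=r.read_state(); print(jaw(),s["ee_pos"],s["width"],s["ft_force"])
d,im=grab("top");cv2.imwrite("pics/t6.png",cv2.resize(im[90:240,130:310],None,fx=4,fy=4,interpolation=cv2.INTER_CUBIC))
d,im=grab("scene");cv2.imwrite("pics/s6.png",cv2.resize(im[120:260,250:430],None,fx=4,fy=4,interpolation=cv2.INTER_CUBIC))
E
```

```text
-84.50469042232616 [0.4196 0.1881 0.2149] 0.029906849933059056 [-0.0909 -0.9917 -0.2539]
```

View pics/w6.png

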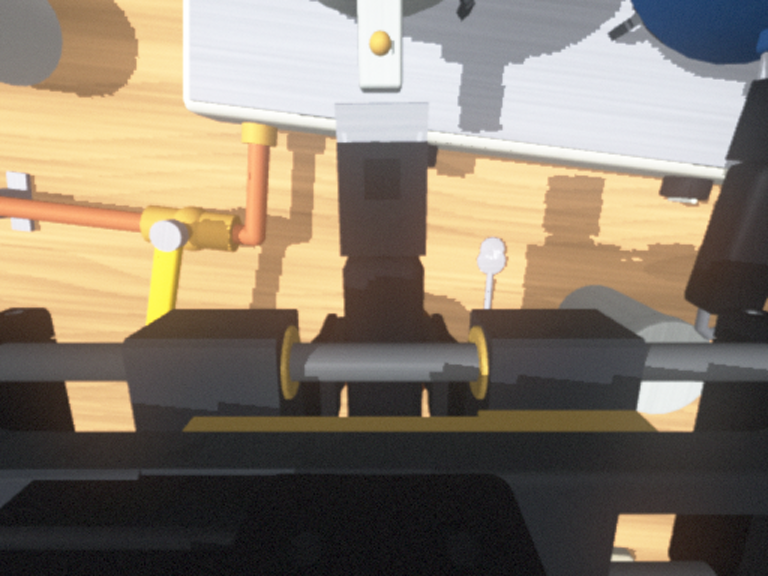

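View pics/s6.png

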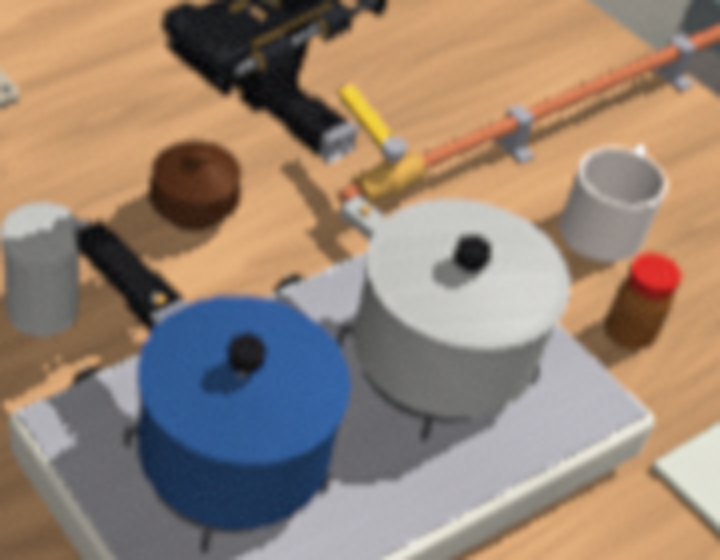

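View pics/t6.png

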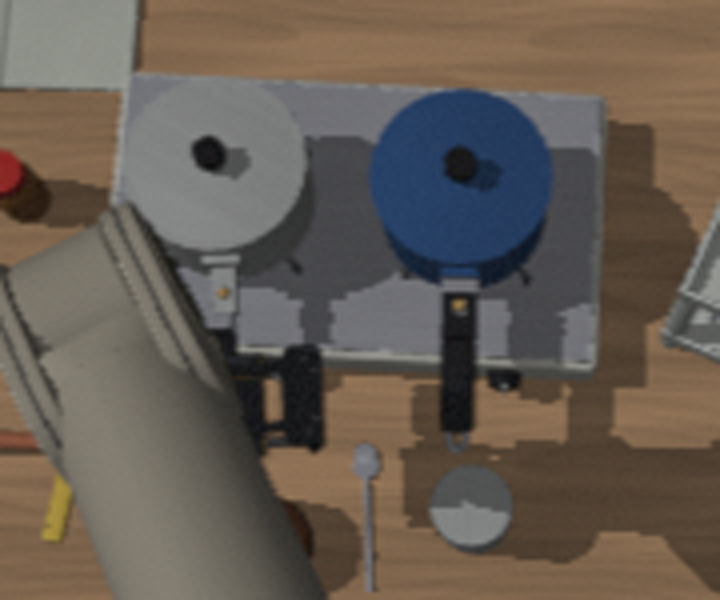

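```bash
python3 - <<'E'
from h import *
np.set_printoptions(precision=4,suppress=True)
d,im=grab("wrist"); s=r.read_state(); p=np.array(s["ee_pos"][:2]); a=np.radians(jaw()); J=np.array([np.cos(a),np.sin(a)]); F=np.array([-J[1],J[0]])
def m(u,v,z):
    q=onz(d,u/1.5,v/1.5,z)[:2]-p; return np.array([q@J,q@F])
print("btn",m(380,42,.167),"tip",m(358,88,.164),m(402,88,.164),m(358,3,.164),m(402,3,.164))
print("flare far edge top (z handle .2149-.002+.013)",m(336,102,.226),m(428,102,.226), m(382,142,.226))
print("hinge",onz(d,168/1.5,235/1.5,.08))
E
```

```text
btn [-0.0008  0.1247] tip [-0.011   0.1066] [0.0092 0.1066] [-0.0104  0.1409] [0.0089 0.1409]
flare far edge top (z handle .2149-.002+.013) [-0.0146  0.0904] [0.015  0.0904] [0.0002 0.0782]
hinge [0.4322 0.3416 0.08  ]
```

The wrist view shows the stub straight ahead of the handle (button at (380,42), offset under 1 mm), so I'll descend and push.

drive_tool(moves="0 0.001 -0.03 0 1; 0 0 -0.025 0 1; 0 0 -0.001 0 1; 0 0 0 0 1; 0.006 0.0006 0 0 1; 0.006 0.0006 0 0 1; 0.006 0.0006 0 0 1; 0.005 0.0005 0 0 1; 0.005 0.0005 0 0 1; 0.004 0.0004 0 0 1; 0.004 0.0004 0 0 1; 0 0 0 0 1")

```text
time: 18.75
ee_pos: [0.4559, 0.1938, 0.1592]
eef_rot: [0.706, 0.034, -0.706, 0.034]
ft_force: [1.3, 0.4, -0.4]
width: 0.0294
```

drive_tool(moves="0.003 0.0003 0 0 1; 0.003 0.0003 0 0 1; 0.003 0.0003 0 0 1; 0.003 0.0003 0 0 1")

```text
time: 19.25
ee_pos: [0.4679, 0.195, 0.1592]
eef_rot: [0.706, 0.034, -0.706, 0.034]
ft_force: [-1.3, -0.4, 0.9]
width: 0.0298
```

drive_tool(moves="0.002 0.0002 0 0 1; 0.002 0.0002 0 0 1; 0.002 0.0002 0 0 1; 0.002 0.0002 0 0 1; 0.002 0.0002 0 0 1; 0 0 0 0 1")

```text
time: 20.0
ee_pos: [0.4774, 0.1959, 0.1588]
eef_rot: [-0.706, -0.034, 0.706, -0.035]
ft_force: [-0.9, -0.0, -1.1]
width: 0.0297
```

```bash
python3 - <<'E'
from h import *
d,im=grab("wrist"); big(im,"w7")
E
```

```text
(no output)
```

View pics/w7.png

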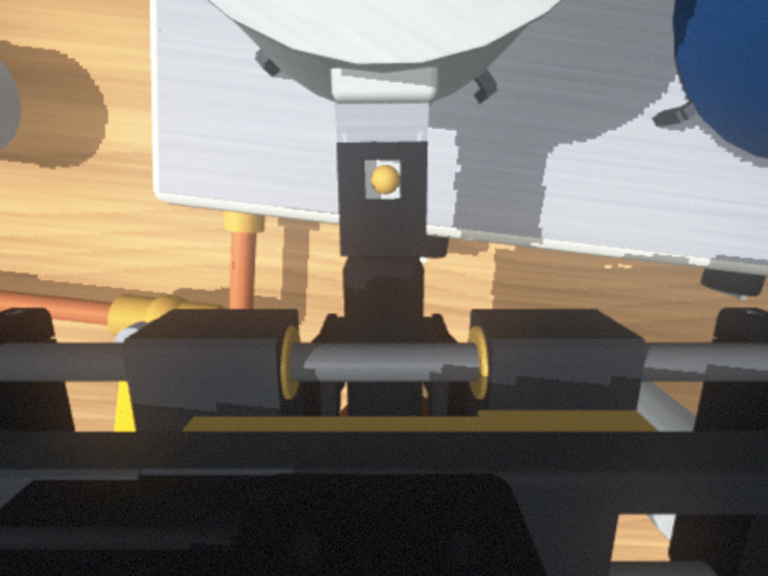

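The brass button is centred in the hole at (384,180), with the flare at the boss. A small seating push and pull test will confirm it.

drive_tool(moves="0.002 0.0002 0 0 1; 0.001 0 0 0 1; 0 0 0 0 1")

```text
time: 20.42
ee_pos: [0.4776, 0.1962, 0.1583]
eef_rot: [-0.704, -0.034, 0.708, -0.035]
ft_force: [-13.8, -1.7, 4.7]
width: 0.03
```

drive_tool(moves="-0.003 -0.0003 0 0 1; -0.003 -0.0003 0 0 1; -0.002 -0.0002 0 0 1; 0 0 0 0 1")

```text
time: 20.92
ee_pos: [0.4734, 0.1955, 0.1597]
eef_rot: [0.707, 0.034, -0.705, 0.034]
ft_force: [5.8, 1.0, 0.7]
width: 0.0299
```

drive_tool(moves="0.003 0.0003 0 0 1; 0 0 0 0 0; 0 0 0 0 0; 0 0 0 0 0; 0 0 0 0 0; 0 0 0.05 0 0; 0 0 0.05 0 0; 0.03 0 0.05 0 0; 0.03 0 0 0 0; 0.02 0.01 0 0 0; 0 0 0 0 0; 0 0 0 0 0")

```text
time: 22.42
ee_pos: [0.5551, 0.2055, 0.3089]
eef_rot: [-0.706, -0.034, 0.706, -0.035]
ft_force: [-0.6, 0.2, 0.4]
width: 0.0873
```

```bash
python3 - <<'E'
from h import *
np.set_printoptions(precision=4,suppress=True)
d,im=grab("wrist"); big(im,"w8"); s=r.read_state(); print(jaw(),s["ee_pos"],s["width"])
g=im.max(2)<60; g[230:]=0
n,l,st,c=cv2.connectedComponentsWithStats(g.astype(np.uint8))
for i in range(1,n):
    if st[i,4]>60: print(st[i],c[i],onz(d,*c[i],.212))
d,im=grab("top");cv2.imwrite("pics/t8.png",cv2.resize(im[90:240,130:310],None,fx=4,fy=4,interpolation=cv2.INTER_CUBIC))
E
```

```text
-84.42144342648037 [0.555  0.2055 0.3092] 0.08683523349451423
[ 402  197  110   33 2323] [460.0301 215.8209] [0.5492 0.0048 0.212 ]
[   0  206   92   24 1301] [ 34.8132 219.3782] [0.5056 0.4158 0.212 ]
```

View pics/w8.png

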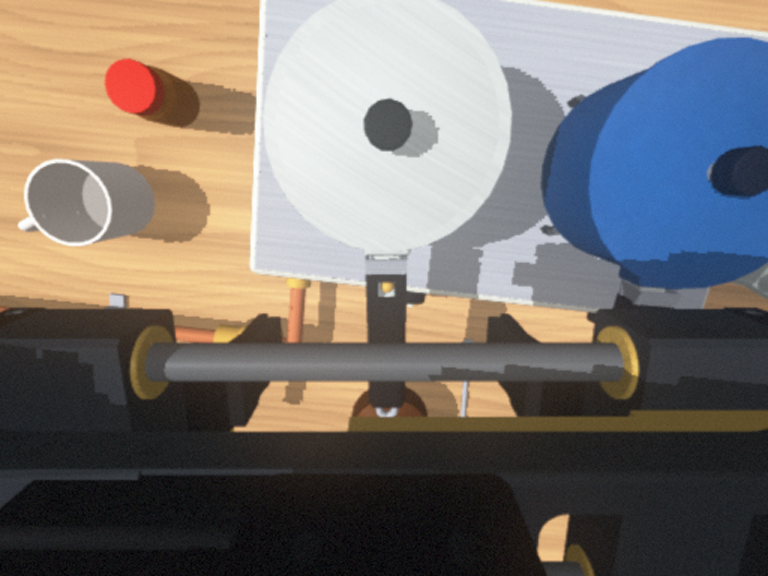

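The wrist view shows the knob at (388,125), the handle clicked on with its button at (388,287), and the mug and spice jar undisturbed.

```bash
python3 - <<'E'
from h import *
np.set_printoptions(precision=4,suppress=True)
d,im=grab("wrist")
print("knob",onz(d,388/1.5,125/1.5,.217),"btn",onz(d,388/1.5,287/1.5,.166))
g=im.max(2)<90; g[120:]=0;g[:,:200]=0;g[:,300:]=0
n,l,st,c=cv2.connectedComponentsWithStats(g.astype(np.uint8))
for i in range(1,n):
    if st[i,4]>100: print(st[i],c[i]*1.5,onz(d,*c[i],.215))
E
```

```text
knob [0.6502 0.2116 0.217 ] btn [0.5423 0.2002 0.166 ]
[246  67  28  33 555] [391.7865 123.7189] [0.6513 0.2095 0.215 ]
```

drive_tool(moves="0.04 0.003 0 0 0; 0.04 0.003 0 0 0; 0.0155 0 -0.03 0 0; 0 0 -0.04 0 0; 0 0 -0.02 0 0; 0 0 -0.009 0 0; 0 0 0 0 0; 0 0 0 0 1; 0 0 0 0 1; 0 0 0 0 1; 0 0 0 0 1; 0 0 0 0 1; 0 0 0 0 1; 0 0 0 0 1; 0 0 0 0 1", newtons=25)

```text
time: 24.45
ee_pos: [0.651, 0.2117, 0.2101]
eef_rot: [-0.706, -0.034, 0.706, -0.034]
ft_force: [-1.1, 0.3, -0.1]
width: 0.0273
```

drive_tool(moves="0 0 0.03 0 1; 0 0 0.05 0 1; -0.03 0 0.03 0 1; -0.05 -0.01 0 0 1; -0.05 -0.03 0 0 1; -0.05 -0.05 0 0 1; -0.05 -0.05 0 0 1; -0.001 -0.05 0 0 1; 0 -0.05 0 0 1; 0 -0.05 0 0 1; 0 -0.05 0 0 1; 0 -0.05 0 0 1; 0 -0.002 0 0 1; 0 0 -0.05 0 1; 0 0 -0.05 0 1; 0 0 -0.05 0 1; 0 0 -0.05 0 1; 0 0 -0.05 0 1; 0 0 0 0 1")

```text
time: 26.82
ee_pos: [0.4289, -0.1679, 0.0676]
eef_rot: [-0.704, -0.035, 0.709, -0.034]
ft_force: [-0.2, 0.1, -1.6]
width: 0.0274
```

```bash
python3 - <<'E'
from h import *
d,im=grab("scene"); big(im,"s9"); print(jaw())
E
```

```text
-84.4254616657977
```

View pics/s9.png

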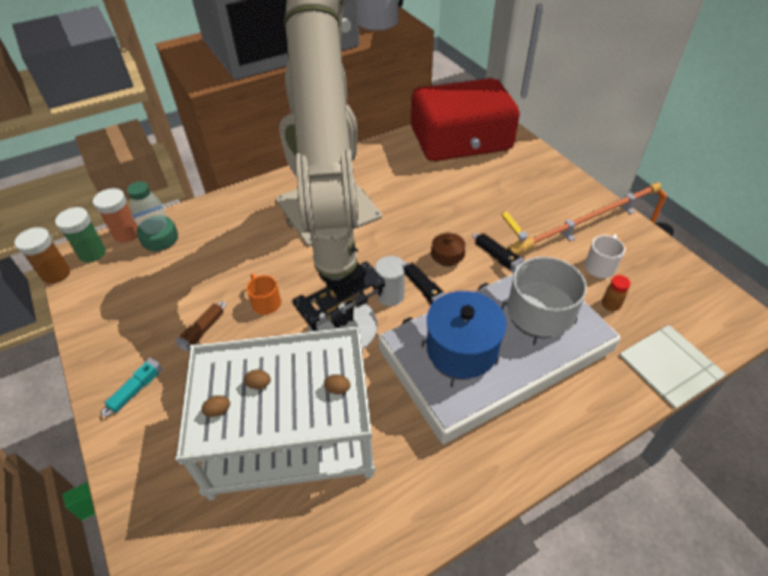

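The lid is held over the clear spot and the pot is now open, with all three potatoes still in place.

drive_tool(moves="0 0 -0.02 0 1; 0 0 -0.012 0 1; 0 0 -0.004 0 1; 0 0 0 0 1")

```text
time: 27.38
ee_pos: [0.432, -0.1688, 0.0347]
eef_rot: [0.707, 0.034, -0.706, 0.034]
ft_force: [0.0, -0.7, -2.1]
width: 0.0272
```

drive_tool(moves="0 0 -0.002 0 1; 0 0 -0.002 0 1; 0 0 0 0 1")

```text
time: 27.75
ee_pos: [0.4321, -0.1687, 0.0308]
eef_rot: [0.706, 0.035, -0.706, 0.034]
ft_force: [-4.0, 2.3, 9.9]
width: 0.0274
```

drive_tool(moves="0 0 0 0 0; 0 0 0 0 0; 0 0 0 0 0; 0 0 0 0 0; 0 0 0.04 0 0; 0 0 0.05 0 0; 0 0 0.06 0 0; 0 0 0.06 0 0; 0 0 0.04 0 0; 0.02 0 0 9 0; 0.05 -0.025 0 9 0; 0.05 -0.025 0 9 0; 0.05 -0.025 0 9 0; 0.041 -0.033 0 8.4 0; 0 0 0 0 0")

```text
time: 29.62
ee_pos: [0.6378, -0.2767, 0.2766]
eef_rot: [-0.641, -0.294, 0.646, -0.292]
ft_force: [-0.2, -0.4, -0.5]
width: 0.0869
```

```bash
python3 - <<'E'
from h import *
np.set_printoptions(precision=4,suppress=True)
s=r.read_state(); print(jaw(),s["ee_pos"],s["joint_positions"])
ds,im=grab("scene"); cv2.imwrite("pics/s10.png",cv2.resize(im[170:310,110:270],None,fx=4.5,fy=4,interpolation=cv2.INTER_CUBIC))
hsv=cv2.cvtColor(im,cv2.COLOR_BGR2HSV).astype(int)
H,S,V=hsv[...,0],hsv[...,1],hsv[...,2]
n,l,st,c=cv2.connectedComponentsWithStats(((H>3)&(H<20)&(S>90)&(V<170)).astype(np.uint8))
for i in range(1,n):
    if st[i,4]>30 and 230<c[i][1]<285 and 125<c[i][0]<245: print("scene potato",st[i,4],c[i],onz(ds,*c[i],0.188)[:2])
E
```

```text
-41.058588242149625 [ 0.6378 -0.2767  0.2766] [-0.1412  0.5735  0.7907  1.2033 -0.3921  1.5214 -0.1314]
scene potato 153 [170.732  252.6732] [ 0.5598 -0.3959]
scene potato 134 [225.0597 256.3582] [ 0.6455 -0.2748]
scene potato 176 [143.25   270.3977] [ 0.5735 -0.4773]
```

View pics/s10.png

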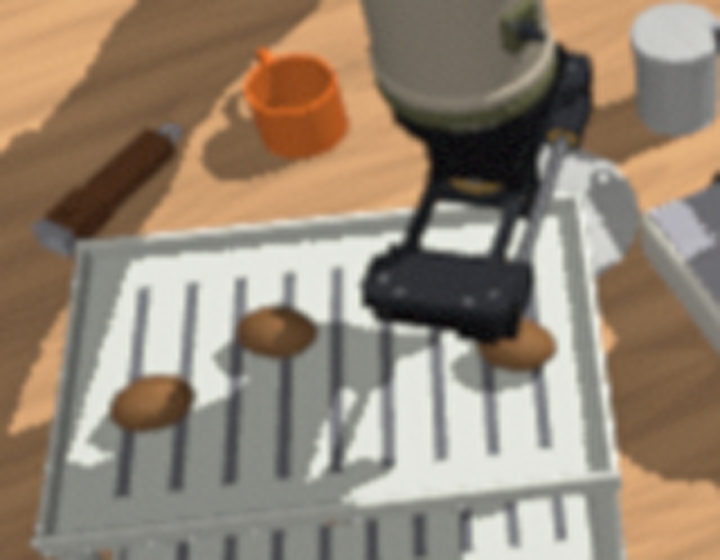

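The potatoes have not moved and the gripper is above the right-hand one at (517,345).

drive_tool(moves="0.005 0 -0.04 0 0; 0 0 -0.035 0 0; 0 0 -0.0145 0 0; 0 0 0 0 0; 0 0 0 0 1; 0 0 0 0 1; 0 0 0 0 1; 0 0 0 0 1; 0 0 0 0 1; 0 0 0 0 1; 0 0 0 0 1; 0 0 0 0 1", newtons=12)

```text
time: 31.18
ee_pos: [0.6423, -0.2739, 0.1906]
eef_rot: [-0.643, -0.294, 0.644, -0.293]
ft_force: [0.7, 0.0, -0.7]
width: 0.0341
```

drive_tool(moves="0 0 0.03 0 1; 0 0 0.06 0 1; 0 0.05 0.02 0 1; 0 0.06 0 0 1; 0 0.06 0 0 1; 0 0.06 0 0 1; 0 0.06 0 0 1; 0.004 0.06 0 0 1; 0.004 0.06 0 0 1; 0 0.05 0 0 1; 0 0.0255 0 0 1; 0 0 0 0 1; 0 0 -0.06 0 1; 0 0 -0.06 0 1; 0 0 -0.015 0 1; 0 0 0 0 1")

```text
time: 33.17
ee_pos: [0.6508, 0.2103, 0.1666]
eef_rot: [-0.643, -0.293, 0.644, -0.292]
ft_force: [0.9, 0.1, -0.0]
width: 0.0339
```

```bash
python3 - <<'E'
from h import *
np.set_printoptions(precision=4,suppress=True)
s=r.read_state(); print(jaw(),s["ee_pos"],s["width"])
ds,im=grab("scene"); cv2.imwrite("pics/s11.png",cv2.resize(im[120:290,120:420],None,fx=2.6,fy=2.6,interpolation=cv2.INTER_CUBIC))
E
```

```text
-41.10253299047488 [0.6508 0.2103 0.1666] 0.03391529331494193
```

View pics/s11.png

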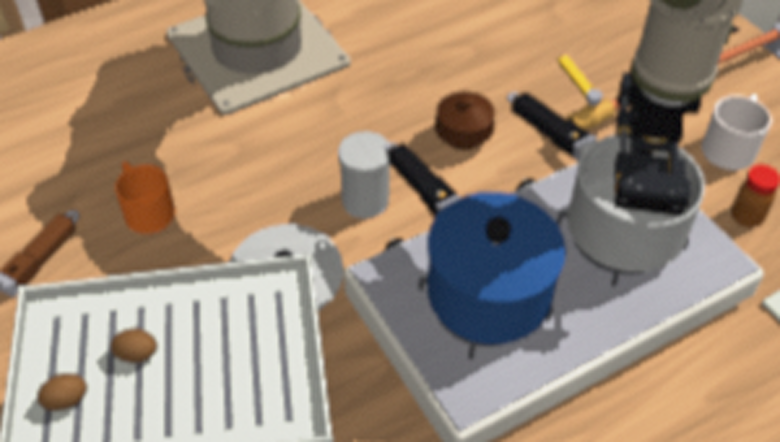

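drive_tool(moves="0 0 0 0 0.35; 0 0 0 0 0.35; 0 0 0 0 0.35; 0 0 0.05 0 0.35; 0 0 0.06 0 0.35; 0 -0.05 0.01 0 0; 0 -0.06 0 2 0; 0 -0.06 0 2 0; 0 -0.06 0 2 0; -0.01 -0.06 0 2 0; -0.01 -0.06 0 0 0; -0.015 -0.06 0 0 0; -0.02 -0.06 0 0 0; -0.02 -0.06 0 0 0; -0.016 -0.06 0 0 0; 0 -0.017 0 0 0; 0 0 0 0 0")

```text
time: 35.35
ee_pos: [0.5589, -0.3954, 0.2856]
eef_rot: [-0.621, -0.337, 0.622, -0.336]
ft_force: [0.8, 0.1, -0.4]
width: 0.0873
```

```bash
cat >> h.py <<'E'
def pots(ds,im):
    hsv=cv2.cvtColor(im,cv2.COLOR_BGR2HSV).astype(int); H,S,V=hsv[...,0],hsv[...,1],hsv[...,2]
    n,l,st,c=cv2.connectedComponentsWithStats(((H>3)&(H<20)&(S>90)&(V<170)).astype(np.uint8))
    for i in range(1,n):
        if st[i,4]>30 and 220<c[i][1]<290 and 125<c[i][0]<245: print("scene potato",st[i,4],c[i],onz(ds,*c[i],0.188)[:2])
E
python3 - <<'E'
from h import *
np.set_printoptions(precision=4,suppress=True)
s=r.read_state(); print(jaw(),s["ee_pos"],s["width"])
ds,im=grab("scene"); pots(ds,im)
cv2.imwrite("pics/s12.png",cv2.resize(im[150:310,120:400],None,fx=2.8,fy=2.8,interpolation=cv2.INTER_CUBIC))
E
```

```text
-33.16375948514157 [ 0.5589 -0.3954  0.2856] 0.08733585624367143
scene potato 159 [170.8113 252.4717] [ 0.5593 -0.3955]
scene potato 179 [143.3743 270.3073] [ 0.5734 -0.477 ]
```

View pics/s12.png

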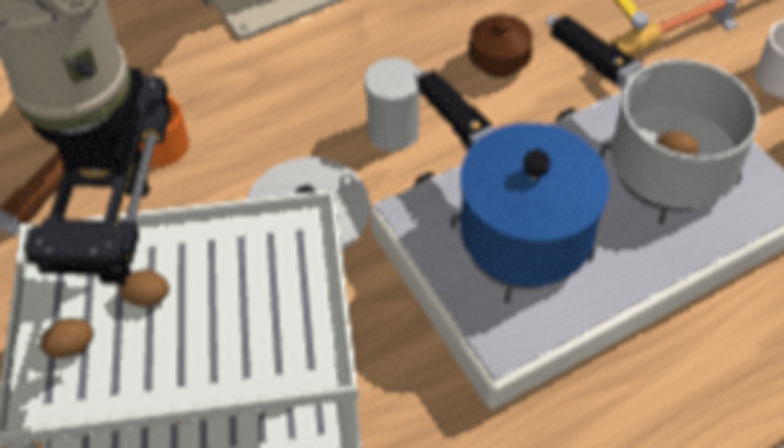

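The first potato is in the pot (at (680,145)). The second is right under the gripper at (145,288).

drive_tool(moves="0.001 -0.001 -0.04 0 0; 0 0 -0.04 0 0; 0 0 -0.0165 0 0; 0 0 0 0 0; 0 0 0 0 1; 0 0 0 0 1; 0 0 0 0 1; 0 0 0 0 1; 0 0 0 0 1; 0 0 0 0 1; 0 0 0 0 1; 0 0 0 0 1")

```text
time: 36.9
ee_pos: [0.5607, -0.3949, 0.1891]
eef_rot: [-0.621, -0.338, 0.622, -0.337]
ft_force: [0.2, -0.4, -0.1]
width: 0.0342
```

drive_tool(moves="0 0 0.03 0 1; 0 0 0.06 0 1; 0.01 0.05 0.015 0 1; 0.02 0.06 0 0 1; 0.02 0.06 0 0 1; 0.02 0.06 0 0 1; 0.02 0.06 0 0 1; 0 0.06 0 0 1; 0 0.06 0 0 1; 0 0.06 0 0 1; 0 0.06 0 0 1; 0 0.06 0 0 1; 0 0.016 0 0 1; 0 0 0 0 1; 0 0 -0.06 0 1; 0 0 -0.055 0 1; 0 0 -0.01 0 1; 0 0 0 0 1")

```text
time: 39.15
ee_pos: [0.6505, 0.2068, 0.1706]
eef_rot: [-0.622, -0.337, 0.622, -0.337]
ft_force: [-0.4, 0.3, 0.8]
width: 0.0341
```

drive_tool(moves="0 0 0 0 0.35; 0 0 0 0 0.35; 0 0 0 0 0.35; 0 0 0.05 0 0.35; 0 0 0.06 0 0.35; 0 -0.05 0.01 3 0; 0 -0.06 0 3 0; 0 -0.06 0 3 0; 0 -0.06 0 3 0; -0.006 -0.06 0 3 0; -0.01 -0.06 0 3 0; -0.01 -0.06 0 3 0; -0.01 -0.06 0 3 0; -0.01 -0.06 0 3 0; -0.015 -0.06 0 2 0; -0.015 -0.06 0 0 0; 0 -0.037 0 0 0; 0 0 0 0 0")

```text
time: 41.4
ee_pos: [0.5715, -0.4823, 0.2885]
eef_rot: [-0.517, -0.481, 0.52, -0.48]
ft_force: [0.0, -0.2, -0.8]
width: 0.0872
```

```bash
python3 - <<'E'
from h import *
np.set_printoptions(precision=4,suppress=True)
s=r.read_state(); print(jaw(),s["ee_pos"],s["width"])
ds,im=grab("scene"); pots(ds,im)
cv2.imwrite("pics/s13.png",cv2.resize(im[150:310,120:400],None,fx=2.8,fy=2.8,interpolation=cv2.INTER_CUBIC))
E
```

```text
-4.286449359399964 [ 0.5715 -0.4823  0.2885] 0.08715011281009821
scene potato 176 [143.3977 270.4148] [ 0.5737 -0.477 ]
```

View pics/s13.png

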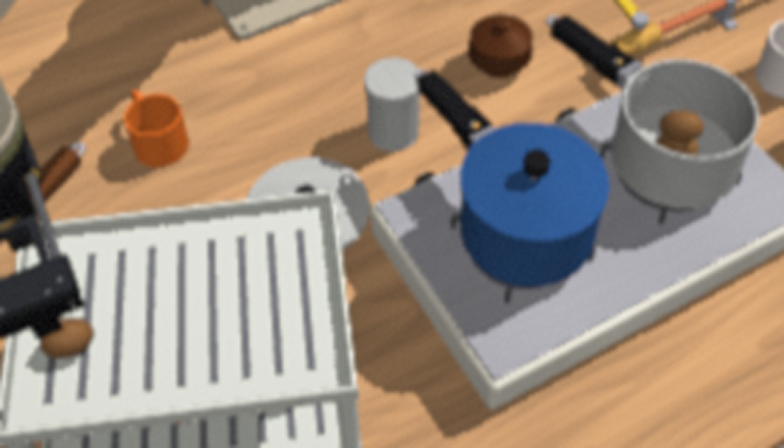

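Two potatoes are in the pot, one apparently leaning on the other at (682,127) and (680,148). I'll fetch the third.

drive_tool(moves="0.002 0.004 -0.04 0 0; 0 0 -0.04 0 0; 0 0 -0.0195 0 0; 0 0 0 0 0; 0 0 0 0 1; 0 0 0 0 1; 0 0 0 0 1; 0 0 0 0 1; 0 0 0 0 1; 0 0 0 0 1; 0 0 0 0 1; 0 0 0 0 1; 0 0 0.03 0 1; 0 0 0.06 0 1; 0 0.05 0.02 0 1; 0.01 0.06 0 0 1; 0.01 0.06 0 0 1; 0.01 0.06 0 0 1; 0.01 0.06 0 0 1; 0.01 0.06 0 0 1")

```text
time: 43.95
ee_pos: [0.6258, -0.1226, 0.2998]
eef_rot: [-0.517, -0.483, 0.517, -0.482]
ft_force: [1.1, 0.1, 0.0]
width: 0.0349
```

```bash
python3 - <<'E'
from h import *
np.set_printoptions(precision=4,suppress=True)
s=r.read_state(); print(jaw(),s["ee_pos"],s["width"])
for n in ["scene","top"]:
    d,im=grab(n)
    b=im[150:220,320:410] if n=="scene" else im[105:170,150:215]
    cv2.imwrite("pics/%s14.png"%n,cv2.resize(b,None,fx=7,fy=7,interpolation=cv2.INTER_CUBIC))
    hsv=cv2.cvtColor(im,cv2.COLOR_BGR2HSV).astype(int); H,S,V=hsv[...,0],hsv[...,1],hsv[...,2]
    nn,l,st,c=cv2.connectedComponentsWithStats(((H>3)&(H<20)&(S>90)&(V<170)).astype(np.uint8))
    for i in range(1,nn):
        if st[i,4]>20 and ((n=="scene" and 150<c[i][1]<220 and 320<c[i][0]<410) or (n=="top" and 105<c[i][1]<170 and 150<c[i][0]<215)): print(n,st[i],c[i],onz(d,*c[i],.121)[:2],onz(d,*c[i],.15)[:2])
E
```

```text
-3.9964169075284066 [ 0.6258 -0.1226  0.2998] 0.034885058443192916
scene [320 152  59  21 198] [350.7727 163.1061] [0.4948 0.296 ] [0.5152 0.2728]
scene [316 160  24  25 113] [329.2212 174.9027] [0.5017 0.1948] [0.5219 0.1747]
scene [382 172  21  19  92] [391.163 182.163] [0.6372 0.3538] [0.6532 0.3288]
scene [394 187  25  25 287] [406.4913 200.5192] [0.7228 0.3392] [0.7361 0.3146]
scene [356 190  15  15 174] [363.0402 196.4195] [0.6369 0.2301] [0.6529 0.2089]
top [181 128  13  14 121] [186.9421 134.686 ] [0.6588 0.2118] [0.6484 0.2057]
```

View pics/scene14.png

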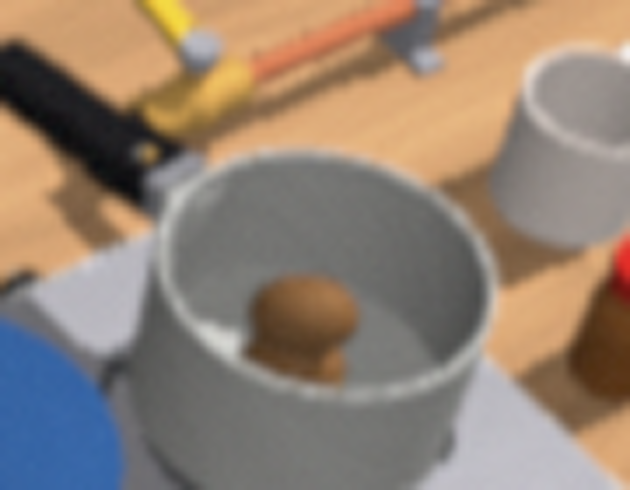

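View pics/top14.png

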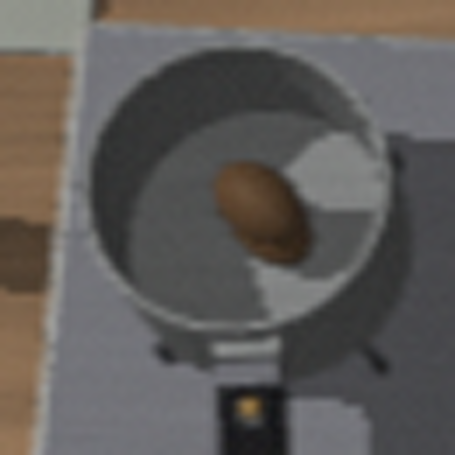

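The second potato is balanced on the first near the centre of the pot, top at about z 0.175. I'll drop the third to the left side (+y) so it goes down next to them.

drive_tool(moves="0.012 0.06 0 0 1; 0.012 0.06 0 0 1; 0 0.06 0 0 1; 0 0.06 0 0 1; 0 0.06 0 0 1; 0 0.05 0 0 1; 0 0.022 0 0 1; 0 0 -0.05 0 1; 0 0 -0.04 0 1; 0 0 -0.014 0 1; 0 0 0 0 1; 0 0 0 0 1")

```text
time: 45.55
ee_pos: [0.6508, 0.247, 0.1977]
eef_rot: [0.518, 0.482, -0.517, 0.482]
ft_force: [-0.2, -0.9, -0.4]
width: 0.0339
```

drive_tool(moves="0 0 0 0 0.4; 0 0 0 0 0.4; 0 0 0 0 0.4; 0 0 0 0 0.4; 0 0 0.05 0 0.4; 0 0 0.06 0 0.4; -0.04 -0.05 0 0 0; -0.05 -0.05 0 0 0; -0.05 -0.05 0 0 0; -0.05 -0.05 0 0 0; -0.03 -0.05 0 0 0; 0 0 0 0 0")

```text
time: 47.05
ee_pos: [0.4469, 0.0122, 0.3065]
eef_rot: [0.519, 0.482, -0.518, 0.48]
ft_force: [-0.2, 0.8, -0.8]
width: 0.0868
```

```bash
python3 - <<'E'
from h import *
np.set_printoptions(precision=4,suppress=True)
s=r.read_state(); print(jaw(),s["ee_pos"],s["width"])
for n in ["scene","top"]:
    d,im=grab(n)
    b=im[150:220,320:410] if n=="scene" else im[105:170,150:215]
    big(im,n+"15f")
    cv2.imwrite("pics/%s15.png"%n,cv2.resize(b,None,fx=7,fy=7,interpolation=cv2.INTER_CUBIC))
E
```

```text
-4.295119994094562 [0.4469 0.0122 0.3065] 0.08676179395201407
```

View pics/scene15.png

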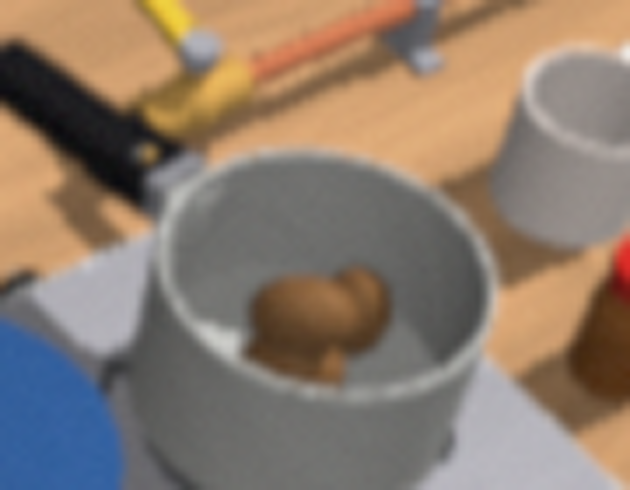

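View pics/top15f.png

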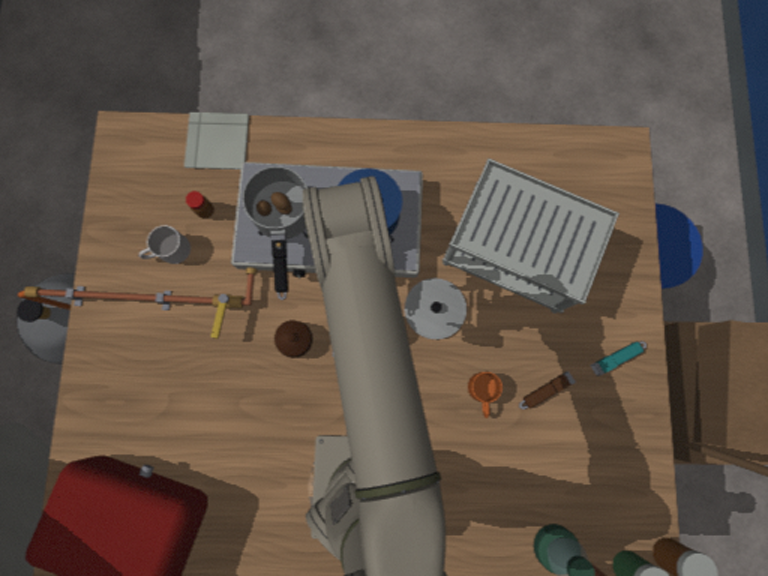

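View pics/scene15f.png

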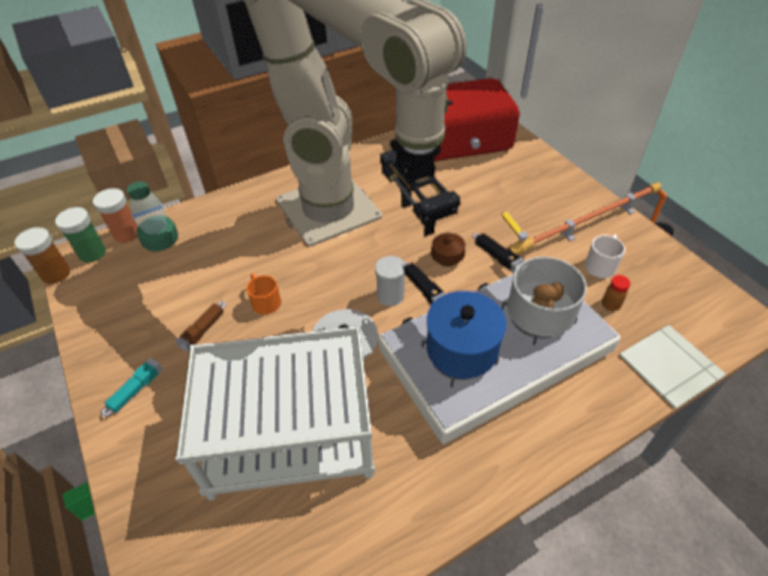

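All three potatoes are in the pot, below the rim. The rack is empty, and the lid still lies where I left it (top view (437,307)). Next I measure the lid with the wrist camera.

drive_tool(moves="-0.01 -0.02 0 -10 0; -0.01 -0.02 0 -10 0; -0.01 -0.03 0 -10 0; -0.01 -0.03 0 -10 0; -0.01 -0.03 0 -10 0; -0.01 -0.03 0 -10 0; -0.01 -0.02 -0.03 -10 0; 0 0 -0.03 -10 0; 0 0 0 0 0; 0 0 0 0 0")

```text
time: 48.4
ee_pos: [0.379, -0.1638, 0.2466]
eef_rot: [-0.706, -0.039, 0.706, -0.038]
ft_force: [-0.2, 0.2, -0.0]
width: 0.0872
```

```bash
python3 - <<'E'
from h import *
np.set_printoptions(precision=4,suppress=True)
d,im=grab("wrist"); big(im,"w16"); s=r.read_state(); print(jaw(),s["ee_pos"])
g=im.max(2)<90; g[205:]=0
n,l,st,c=cv2.connectedComponentsWithStats(g.astype(np.uint8))
for i in range(1,n):
    if st[i,4]>100: print(st[i],c[i]*1.5,onz(d,*c[i],.036))
E
```

```text
-83.76752366957705 [ 0.3791 -0.1638  0.2468]
[  35    0   65  116 5505] [106.1106  82.0332] [0.4954 0.0763 0.036 ]
[391  34  35  28 350] [605.6143  76.2729] [ 0.5442 -0.3283  0.036 ]
[149  50  28  19 409] [243.7592  88.1296] [ 0.5031 -0.0356  0.036 ]
[255 120  19  20 300] [396.295 194.235] [ 0.4321 -0.1698  0.036 ]
[   0  134   43   67 2016] [ 28.5082 253.3192] [0.3441 0.1538 0.036 ]
```

View pics/w16.png

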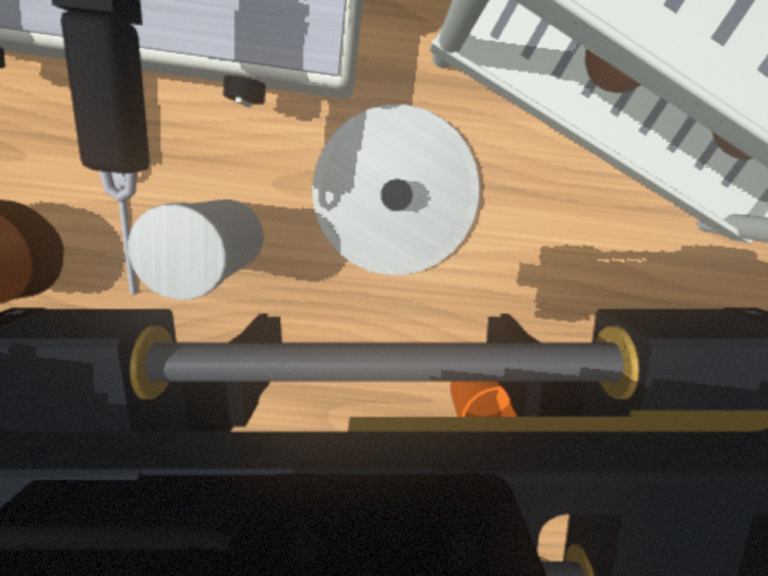

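The lid is undisturbed, knob at (396,194) px, or (0.432,-0.170).

drive_tool(moves="0.03 -0.003 0 0 0; 0.023 -0.003 -0.04 0 0; 0 0 -0.05 0 0; 0 0 -0.05 0 0; 0 0 -0.04 0 0; 0 0 -0.025 0 0; 0 0 -0.01 0 0; 0 0 0 0 0; 0 0 0 0 1; 0 0 0 0 1; 0 0 0 0 1; 0 0 0 0 1; 0 0 0 0 1; 0 0 0 0 1; 0 0 0 0 1; 0 0 0 0 1", newtons=25)

```text
time: 50.45
ee_pos: [0.4311, -0.1701, 0.0306]
eef_rot: [-0.706, -0.038, 0.706, -0.036]
ft_force: [-0.3, 2.0, 0.8]
width: 0.0271
```

drive_tool(moves="0 0 0.03 0 1; 0 0 0.06 0 1; 0 0 0.06 0 1; 0 0 0.06 0 1; 0 0 0.06 0 1; 0.0274 0.0477 0 0 1; 0.0274 0.0477 0 0 1; 0.0274 0.0477 0 0 1; 0.0274 0.0477 0 0 1; 0.0274 0.0477 0 0 1; 0.0274 0.0477 0 0 1; 0.0274 0.0477 0 0 1; 0.0274 0.0477 0 0 1; 0 0 0 0 1; 0 0 0 0 1")

```text
time: 52.32
ee_pos: [0.6503, 0.2108, 0.2998]
eef_rot: [-0.706, -0.037, 0.707, -0.037]
ft_force: [0.3, -1.5, -1.8]
width: 0.0271
```

```bash
python3 - <<'E'
from h import *
np.set_printoptions(precision=4,suppress=True)
s=r.read_state(); print(jaw(),s["ee_pos"],s["width"],s["ft_force"])
d,im=grab("wrist"); big(im,"w17")
d,im=grab("scene"); cv2.imwrite("pics/s17.png",cv2.resize(im[130:240,280:430],None,fx=5,fy=5,interpolation=cv2.INTER_CUBIC))
E
```

```text
-84.03664412112452 [0.6503 0.2108 0.2998] 0.027069349013025327 [ 0.3242 -1.542  -1.7693]
```

View pics/w17.png

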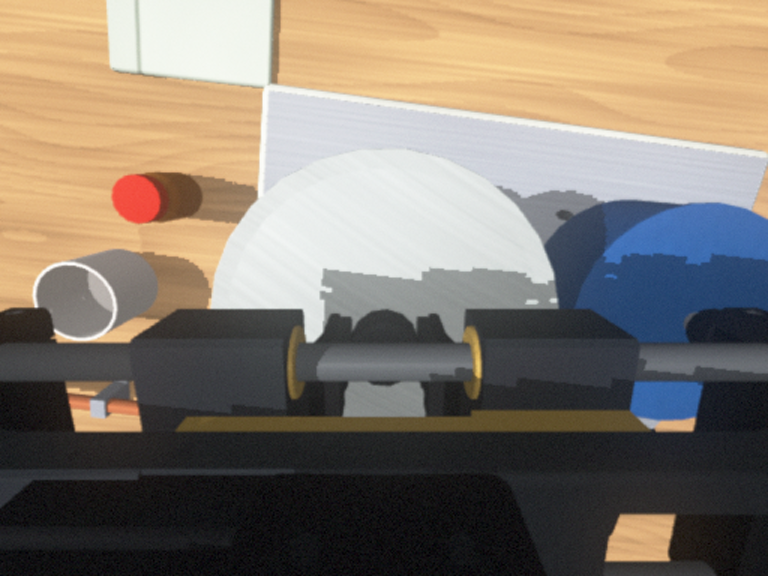

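View pics/s17.png

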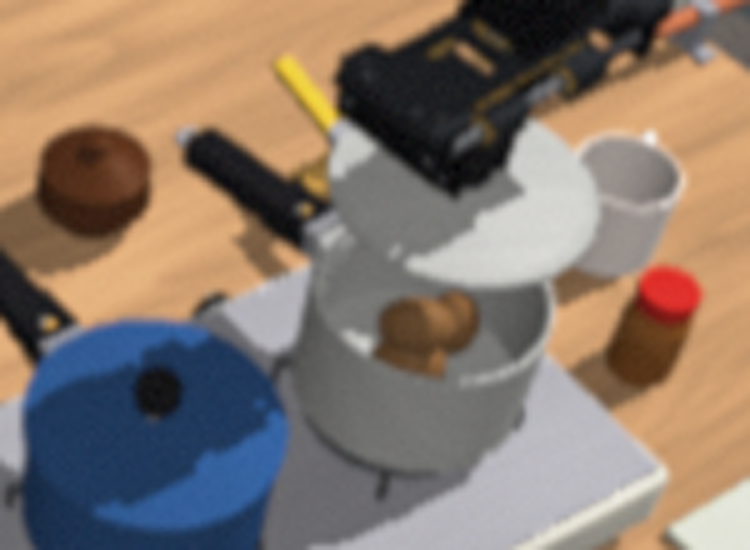

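drive_tool(moves="0 0.0005 -0.04 0 1; 0 0 -0.03 0 1; 0 0 -0.01 0 1; 0 0 -0.004 0 1; 0 0 -0.003 0 1; 0 0 0 0 1")

```text
time: 53.18
ee_pos: [0.6507, 0.2119, 0.2144]
eef_rot: [0.706, 0.038, -0.706, 0.036]
ft_force: [-0.3, 1.1, -2.3]
width: 0.0272
```

drive_tool(moves="0 0 -0.002 0 1; 0 0 -0.002 0 1; 0 0 -0.001 0 1; 0 0 0 0 1")

```text
time: 53.68
ee_pos: [0.6505, 0.212, 0.2097]
eef_rot: [0.706, 0.038, -0.706, 0.036]
ft_force: [-2.3, -1.8, 6.1]
width: 0.0275
```

drive_tool(moves="0 0 0 0 0; 0 0 0 0 0; 0 0 0 0 0; 0 0 0 0 0; 0 0 0.03 0 0; 0 0 0.05 0 0; -0.04 -0.003 0.015 0 0; -0.045 -0.003 0 0 0; -0.01 0 0 0 0; 0 0 0 0 0; 0 0 0 0 0")

```text
time: 55.05
ee_pos: [0.5562, 0.2059, 0.3035]
eef_rot: [0.706, 0.037, -0.706, 0.036]
ft_force: [0.1, -0.7, -0.4]
width: 0.0867
```

```bash
python3 - <<'E'
from h import *
np.set_printoptions(precision=4,suppress=True)
s=r.read_state(); print(jaw(),s["ee_pos"],s["width"],s["ft_force"])
d,im=grab("wrist"); big(im,"w18")
g=im.max(2)<90; g[160:]=0;g[:,:200]=0;g[:,300:]=0
n,l,st,c=cv2.connectedComponentsWithStats(g.astype(np.uint8))
for i in range(1,n):
    if st[i,4]>100: print(st[i],c[i]*1.5,onz(d,*c[i],.217))
d,im=grab("scene"); cv2.imwrite("pics/s18.png",cv2.resize(im[130:250,270:420],None,fx=5,fy=5,interpolation=cv2.INTER_CUBIC))
E
```

```text
-84.02731295445007 [0.5562 0.2059 0.3035] 0.08670189145301536 [ 0.0851 -0.6996 -0.3801]
[247  67  30  33 640] [394.3102 124.1156] [0.6514 0.2094 0.217 ]
```

View pics/w18.png

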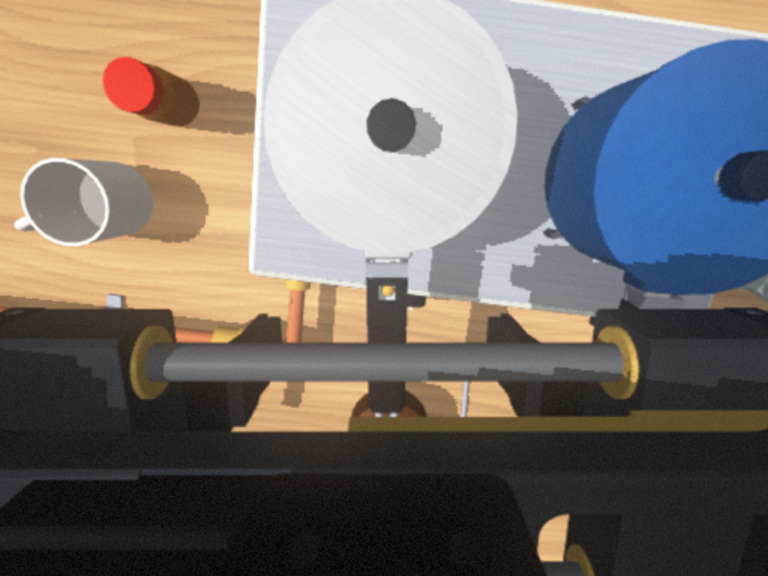

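View pics/s18.png

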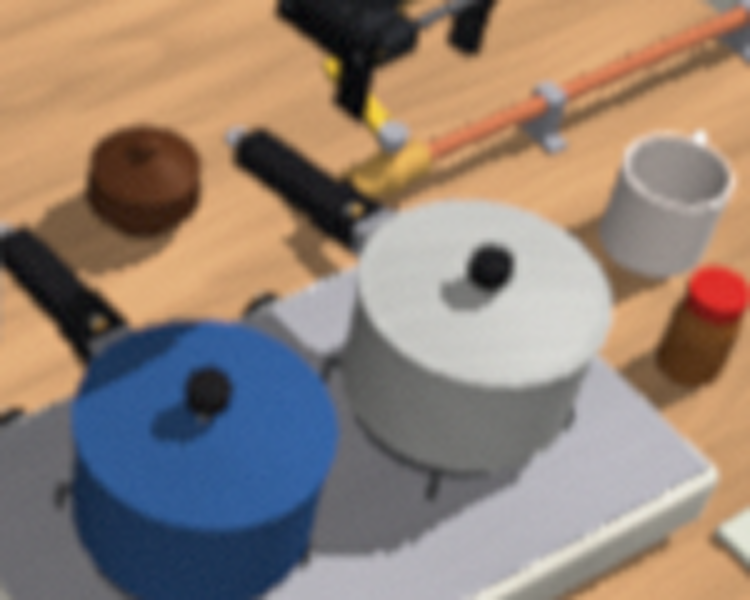

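Lid is seated level (knob at (394,124) px → (0.651,0.210), release height matching 0.208), and both buttons are visible in their holes. Now the valve: I'll locate the yellow lever.

```bash
python3 - <<'E'
from h import *
np.set_printoptions(precision=4,suppress=True)
for im,n in [(cv2.imread("pics/top0.png"),"top"),(cv2.imread("pics/scene0.png"),"scene")]:
    d=cams.camera(n)
    hsv=cv2.cvtColor(im,cv2.COLOR_BGR2HSV).astype(int); H,S,V=hsv[...,0],hsv[...,1],hsv[...,2]
    m=((H>22)&(H<33)&(S>150)&(V>110))
    n_,l,st,c=cv2.connectedComponentsWithStats(m.astype(np.uint8))
    for i in range(1,n_):
        if st[i,4]>15:
            ys,xs=np.nonzero(l==i); P=np.array([onz(d,x,y,.077)[:2] for x,y in zip(xs,ys)])
            if n=="top" and c[i][0]>200: continue
            rc=cv2.minAreaRect((P*1000).astype(np.float32)); print(n,st[i],c[i],rc, P[P[:,0].argmin()],P[P[:,0].argmax()])
    if n=="top": cv2.imwrite("pics/c19.png",cv2.resize(im[180:240,120:210],None,fx=8,fy=8,interpolation=cv2.INTER_CUBIC))
E
```

```text
top [141 202   9  23  89] [145.191 213.236] ((378.5887451171875, 349.5588684082031), (13.947690963745117, 79.55269622802734), 81.89277648925781) [0.3396 0.3578] [0.4184 0.3469]
scene [336 142  11  13  49] [341. 148.] ((378.6728210449219, 352.7027587890625), (14.376781463623047, 72.20105743408203), 80.8708724975586) [0.3435 0.3612] [0.4139 0.3443]
```

View pics/c19.png

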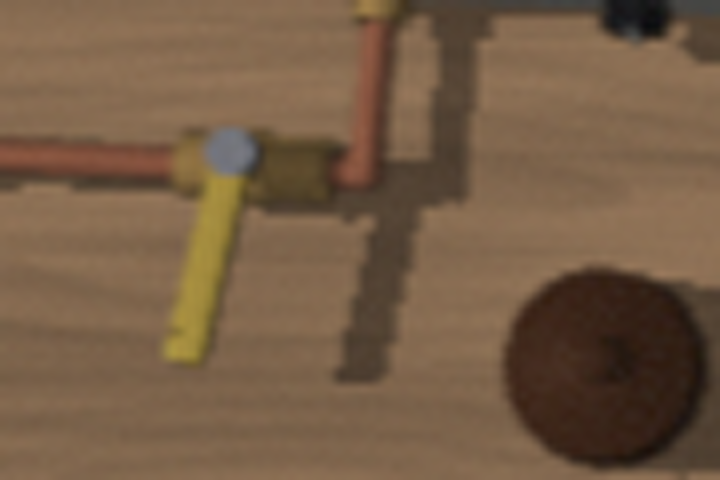

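```bash
python3 - <<'E'
import numpy as np
h=np.array([.432,.342]);L=np.radians(-10);l=np.array([np.cos(L),np.sin(L)]);lp=np.array([-l[1],l[0]])
prev=None
for t in [170,160,150,140,130,120,110,100,90,80,77]:
    a=np.radians(t);u=np.array([np.cos(a),np.sin(a)]);d=np.array([np.sin(a),-np.cos(a)])
    half=15*abs(l@d)+9.5*abs(lp@d)
    c=h+.07*u-(9+half)*.001*d
    print(t,c.round(4),None if prev is None else (c-prev).round(4)); prev=c
E
```

```text
170 [0.3599 0.3359] None
160 [0.3591 0.3462] [-0.0008  0.0103]
150 [0.3598 0.357 ] [0.0008 0.0108]
140 [0.3625 0.3681] [0.0026 0.011 ]
130 [0.3671 0.379 ] [0.0047 0.0109]
120 [0.374  0.3893] [0.0068 0.0104]
110 [0.3829 0.3986] [0.009  0.0093]
100 [0.3939 0.4064] [0.011  0.0077]
90 [0.4066 0.412 ] [0.0127 0.0056]
80 [0.4205 0.4151] [0.0139 0.0031]
77 [0.4239 0.4157] [0.0034 0.0006]
```

drive_tool(moves="-0.04 0.02 0 10 1; -0.04 0.02 0 10 1; -0.04 0.02 0 10 1; -0.04 0.03 0 10 1; -0.038 0.032 0 10 1; 0 0 0 10 1; 0 0 0 10 1; 0 0 0 4 1; 0 0 -0.05 0 1; 0 0 -0.05 0 1; 0 0 0 0 1; 0 0 0 0 1")

```text
time: 56.75
ee_pos: [0.3582, 0.3285, 0.2055]
eef_rot: [0.542, 0.455, -0.542, 0.454]
ft_force: [0.7, 0.3, 1.1]
width: 0.0007
```

```bash
python3 - <<'E'
from h import *
np.set_printoptions(precision=4,suppress=True)
s=r.read_state(); print(jaw(),s["ee_pos"],s["width"],s["joint_positions"])
d,im=grab("wrist"); big(im,"w20")
d,im=grab("scene"); cv2.imwrite("pics/s20.png",cv2.resize(im[80:210,260:440],None,fx=4,fy=4,interpolation=cv2.INTER_CUBIC))
E
```

```text
-10.035115756761565 [0.3582 0.3285 0.2055] 0.0006549656683663222 [-1.2508  0.0299  0.427   1.8773 -0.0144  1.2365 -0.9944]
```

View pics/w20.png

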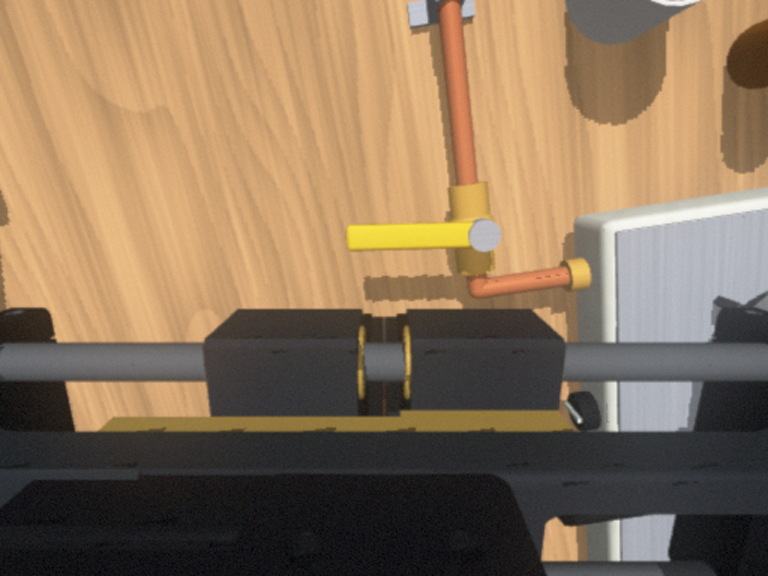

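View pics/s20.png

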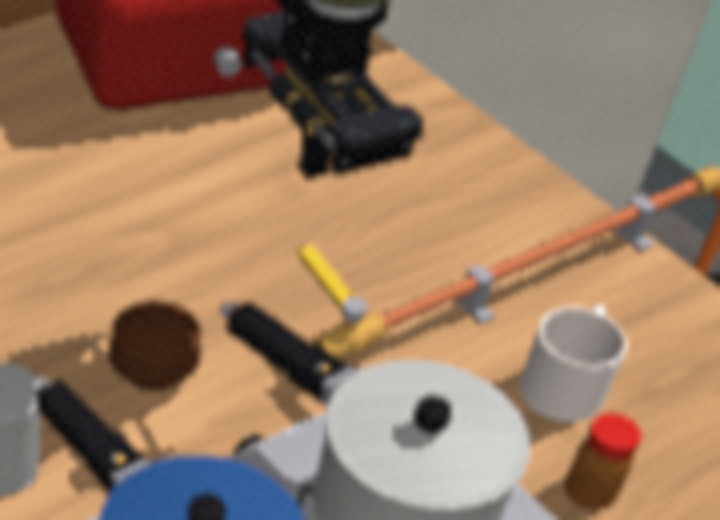

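The wrist view shows the lever horizontal from (348,238) to its hinge (484,235), with the closed fingers just on its near side.

```bash
python3 - <<'E'
from h import *
np.set_printoptions(precision=4,suppress=True)
d,im=grab("wrist")
for n,u,v,z in [("hinge",484,235,.08),("tip",348,238,.077),("near edge",380,250,.077)]: print(n,onz(d,u/1.5,v/1.5,z))
E
```

```text
hinge [0.4315 0.3439 0.08  ]
tip [0.3392 0.3577 0.077 ]
near edge [0.3595 0.3455 0.077 ]
```

drive_tool(moves="0 0 -0.05 0 1; 0 0 -0.05 0 1; 0 0 -0.025 0 1; 0 0 -0.0095 0 1; 0 0 0 0 1; 0.001 0.009 0 0 1; -0.001 0.01 0 0 1; 0.001 0.011 0 0 1; 0.0025 0.011 0 0 1; 0 0 0 0 1", newtons=25)

```text
time: 58.15
ee_pos: [0.3608, 0.3702, 0.0691]
eef_rot: [-0.541, -0.455, 0.542, -0.454]
ft_force: [1.0, 0.6, 0.1]
width: 0.0005
```

drive_tool(moves="0.005 0.0105 0 0 1; 0.007 0.0105 0 0 1; 0.009 0.0095 0 0 1; 0.011 0.008 0 0 1; 0.0125 0.0055 0 0 1; 0.012 0.003 0 0 1; 0 0 0 0 1")

```text
time: 59.02
ee_pos: [0.4138, 0.4156, 0.0683]
eef_rot: [-0.538, -0.456, 0.545, -0.454]
ft_force: [-18.4, -7.5, 10.7]
width: 0.0003
```

```bash
python3 - <<'E'
from h import *
np.set_printoptions(precision=4,suppress=True)
d,im=grab("wrist"); big(im,"w21")
d,im=grab("scene"); cv2.imwrite("pics/s21.png",cv2.resize(im[80:210,260:440],None,fx=4,fy=4,interpolation=cv2.INTER_CUBIC))
E
```

```text
(no output)
```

View pics/s21.png

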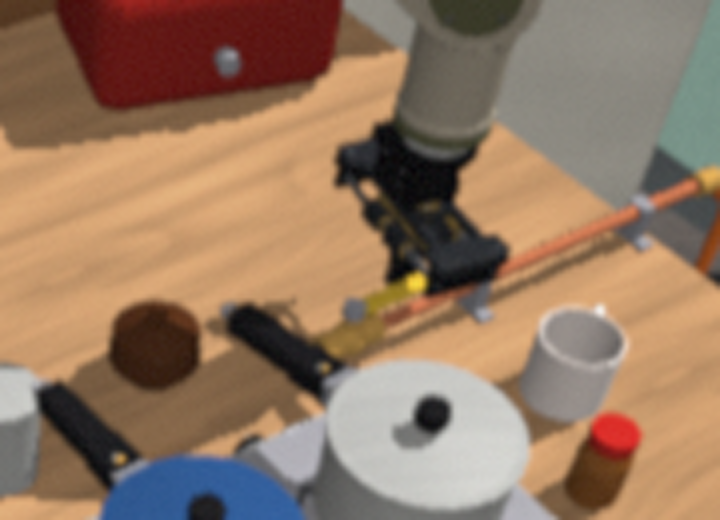

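View pics/w21.png

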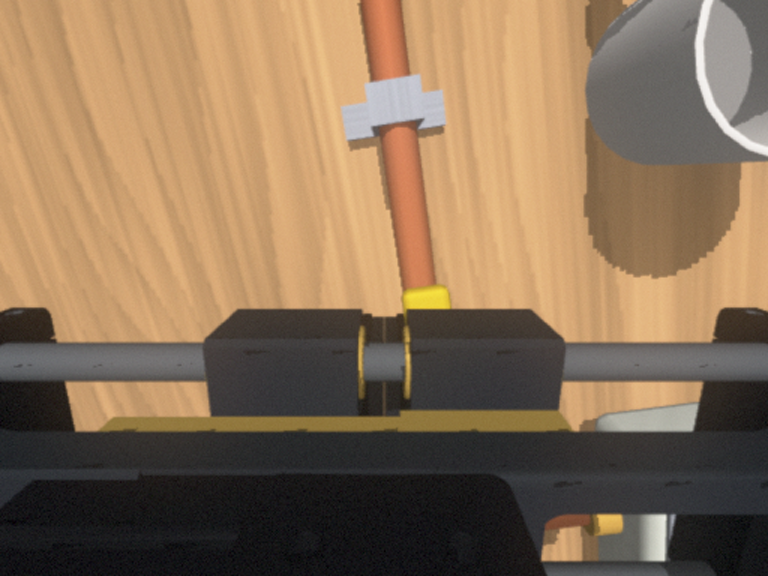

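The lever is now along the pipe and against its stop (-18 N). I'll back off and look at everything.

drive_tool(moves="-0.008 -0.001 0 0 1; -0.02 0 0 0 1; -0.02 0 0 0 1; 0 0 0.03 0 1; 0 0 0.05 0 1; 0 0 0.06 0 1; 0 0 0.06 0 1; -0.04 0.03 0.03 0 1; -0.04 0.04 0 0 0.5; -0.03 0.04 0 0 0.5; 0 0 0 0 0.5; 0 0 0 0 0.5")

```text
time: 60.62
ee_pos: [0.2592, 0.5245, 0.2991]
eef_rot: [-0.541, -0.455, 0.542, -0.454]
ft_force: [-0.1, -0.2, 0.5]
width: 0.0328
```

```bash
python3 - <<'E'
from h import *
np.set_printoptions(precision=4,suppress=True)
s=r.read_state(); print(s["time"],s["ee_pos"],s["ft_force"],s["joint_positions"])
d,im=grab("top"); big(im,"t22"); cv2.imwrite("pics/t22c.png",cv2.resize(im[100:240,120:300],None,fx=4.2,fy=4.2,interpolation=cv2.INTER_CUBIC))
hsv=cv2.cvtColor(im,cv2.COLOR_BGR2HSV).astype(int); H,S,V=hsv[...,0],hsv[...,1],hsv[...,2]
m=((H>22)&(H<33)&(S>150)&(V>110)); n_,l,st,c=cv2.connectedComponentsWithStats(m.astype(np.uint8))
for i in range(1,n_):
    if st[i,4]>15 and c[i][0]<200:
        ys,xs=np.nonzero(l==i); P=np.array([onz(d,x,y,.077)[:2] for x,y in zip(xs,ys)]); w,v=np.linalg.eigh(np.cov(P.T)); print(st[i],P.mean(0),np.degrees(np.arctan2(v[1,1],v[0,1])))
nn,l,st,c=cv2.connectedComponentsWithStats((im.max(2)<60).astype(np.uint8))
for i in range(1,nn):
    if st[i,4]>20 and 110<c[i][1]<150 and 150<c[i][0]<290: print("knob",st[i,4],c[i],onz(d,*c[i],.214)[:2])
d,im=grab("scene"); big(im,"s22"); cv2.imwrite("pics/s22c.png",cv2.resize(im[130:260,250:430],None,fx=4.2,fy=4.2,interpolation=cv2.INTER_CUBIC))
E
```

```text
60.625 [0.2592 0.5245 0.2991] [-0.1363 -0.22    0.4604] [-1.4655  0.217   0.3311  1.484  -0.0716  1.453  -1.3076]
[123 196  22   5  93] [0.4311 0.3963] 88.12257826178224
knob 57 [182.3158 127.9825] [0.6482 0.2089]
knob 67 [244.9254 131.0149] [0.644  0.0016]
```

View pics/t22c.png

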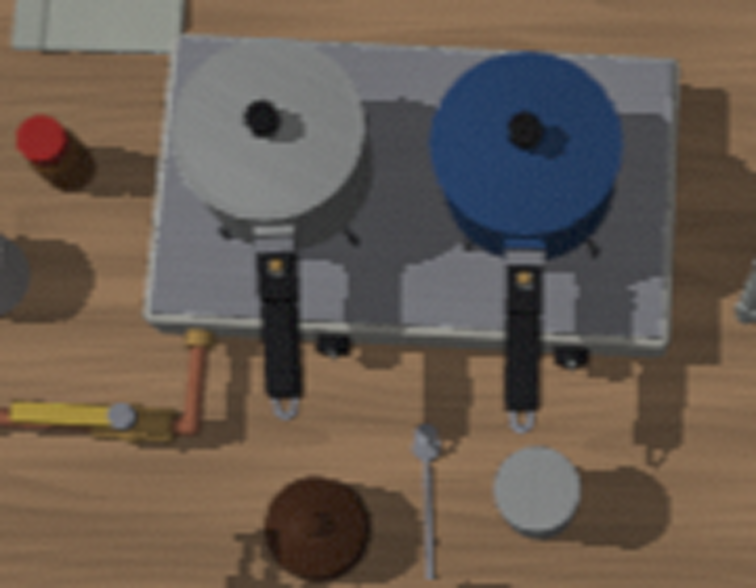

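View pics/s22.png

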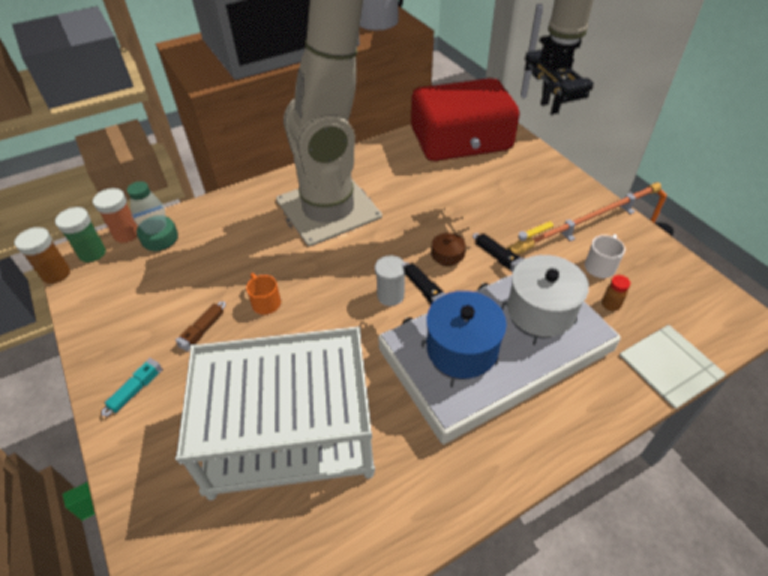

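View pics/s22c.png

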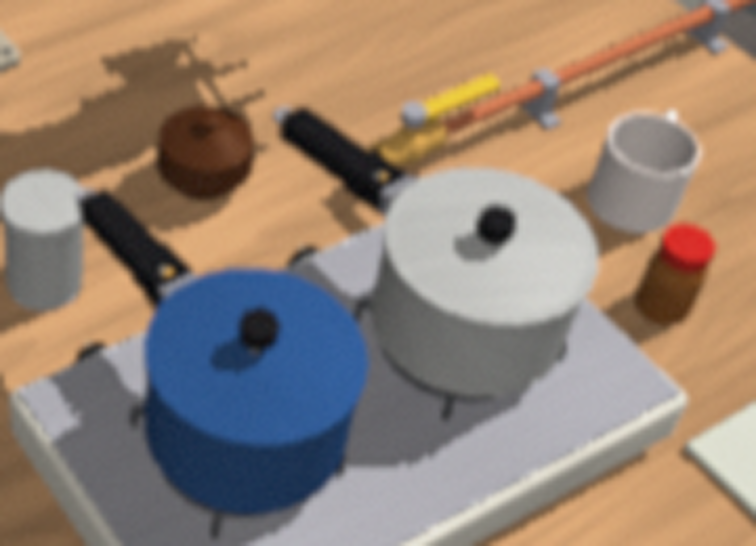

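Everything looks right: both buttons show in their holes, the lid is level, and the lever lies along the pipe. The coarse lever angle (88°) is a bit close to the limit, so I'll measure it more finely with the wrist camera.

drive_tool(moves="0.04 -0.04 0 0 0.5; 0.04 -0.04 0 0 0.5; 0.03 -0.05 0 0 0.5; 0.01 -0.04 0 0 0.5; 0 0 0 0 0.5; 0 0 0 0 0.5")

```text
time: 61.48
ee_pos: [0.3792, 0.3551, 0.2994]
eef_rot: [-0.542, -0.455, 0.542, -0.454]
ft_force: [-0.7, -0.0, 0.3]
width: 0.0437
```

```bash
python3 - <<'E'
from h import *
np.set_printoptions(precision=4,suppress=True)
s=r.read_state(); print(s["ee_pos"],jaw())
d,im=grab("wrist"); big(im,"w23")
hsv=cv2.cvtColor(im,cv2.COLOR_BGR2HSV).astype(int); H,S,V=hsv[...,0],hsv[...,1],hsv[...,2]
m=((H>24)&(H<33)&(S>170)&(V>150)); n_,l,st,c=cv2.connectedComponentsWithStats(m.astype(np.uint8))
for i in range(1,n_):
    if st[i,4]>50:
        ys,xs=np.nonzero(l==i); P=np.array([onz(d,x,y,.077)[:2] for x,y in zip(xs,ys)]); w,v=np.linalg.eigh(np.cov(P.T)); print(st[i],P.mean(0),np.degrees(np.arctan2(v[1,1],v[0,1])),cv2.minAreaRect((P*1000).astype(np.float32)))
im=cv2.imread("pics/w20.png"); 
E
```

```text
[0.3792 0.3551 0.2994] -10.034326707517078
[280  98  18  64 670] [0.4327 0.3978] 88.44286733177736 ((432.6816101074219, 395.81512451171875), (83.17897033691406, 14.700851440429688), 88.64616394042969)
```

View pics/w23.png

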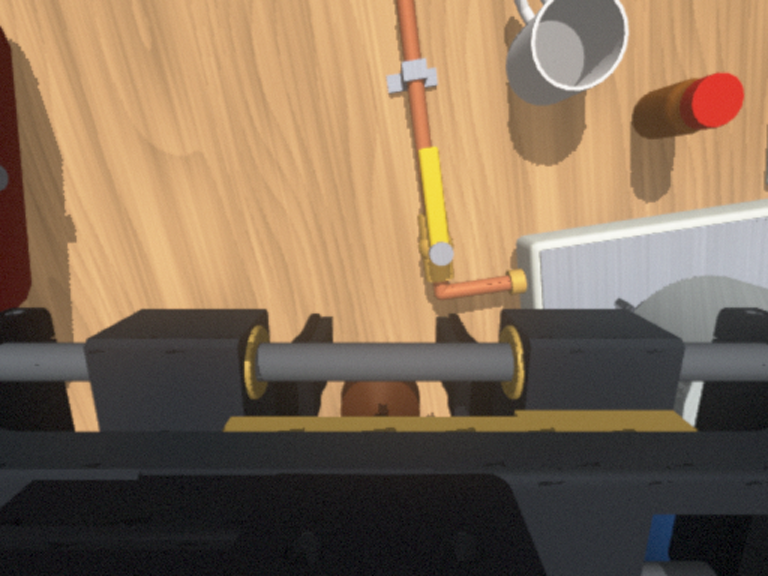

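```bash
python3 - <<'E'
from h import *
np.set_printoptions(precision=4,suppress=True)
s=r.read_state()
d,im=grab("wrist")
def ang(d,im,mask,z,sel):
    n_,l,st,c=cv2.connectedComponentsWithStats(mask.astype(np.uint8))
    for i in range(1,n_):
        if st[i,4]>sel:
            ys,xs=np.nonzero(l==i); P=np.array([onz(d,x,y,z)[:2] for x,y in zip(xs,ys)]); w,v=np.linalg.eigh(np.cov(P.T)); print(st[i],P.mean(0),np.degrees(np.arctan2(v[1,1],v[0,1])),2*np.sqrt(3*w))
def hs(im): 
    h=cv2.cvtColor(im,cv2.COLOR_BGR2HSV).astype(int); return h[...,0],h[...,1],h[...,2]
H,S,V=hs(im)
print("pipe now"); m=((H<12)&(S>120)&(V>110)); m[95:]=0; m[:,:240]=0; m[:,300:]=0; ang(d,im,m,.036,80)
print("house: lever now"); ang(d,im,(H>24)&(H<33)&(S>170)&(V>150),.077,50)
i0=cv2.resize(cv2.imread("pics/w20.png"),(512,384),interpolation=cv2.INTER_AREA)
E=np.array(d["extrinsics"]).copy(); E[:3,3]+=np.array([.3582,.3285,.2055])-np.array(s["ee_pos"]); d0=dict(d); d0["extrinsics"]=E
H,S,V=hs(i0)
print("lever closed"); ang(d0,i0,(H>24)&(H<33)&(S>170)&(V>150),.077,50)
print("pipe then"); m=((H<12)&(S>120)&(V>110)); m[125:]=0; m[:,:280]=0; m[:,330:]=0; ang(d0,i0,m,.036,80)
E
```

```text
pipe now
[265   0  16  40 441] [0.4357 0.5445] 89.43335494096874 [0.015  0.0488]
[272  54  15  41 418] [0.4342 0.4741] 88.82203042853763 [0.0145 0.0545]
house: lever now
[281  99  17  63 668] [0.4327 0.3976] 88.47573397171922 [0.0144 0.0823]
lever closed
[ 232  148   82   17 1165] [0.3798 0.3522] 171.5093489072557 [0.0151 0.0829]
pipe then
[ 293    0   24  123 1658] [0.4334 0.444 ] 88.84999453155996 [0.0147 0.1226]
```

The lever now lies along the pipe (88.5° against 88.9°) at its stop, so the valve is fully open. The arm is clear of everything, so I'll hand in.

```bash
python3 - <<'E'
from h import *
d,im=grab("scene"); cv2.imwrite("pics/s24.png",cv2.resize(im[130:260,250:430],None,fx=4.2,fy=4.2,interpolation=cv2.INTER_CUBIC))
print(ticket.close_job())
E
```

```text
the job is handed in; nothing more can be done
None
```

View pics/s24.png

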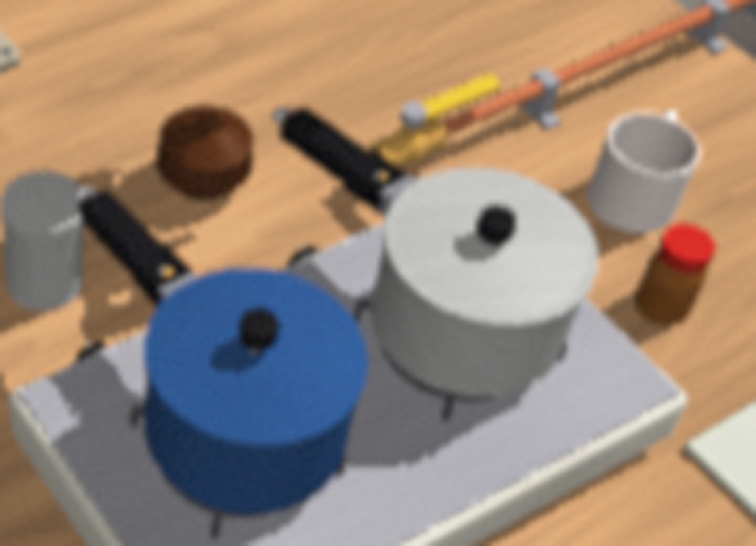

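The supper is set up and the job is handed in, at about 62 s of the 210 s; no verdict is reported. Both black handles are clicked onto the pots, all three potatoes are in the aluminium pot with its lid back on, and the gas valve was opened last.

What the last checks showed:
- **Handles:** both buttons show in their holes, and both handles held when I pulled back on them (about 5 N).
- **Potatoes and lid:** the potatoes lay below the rim before the lid went on. The lid is level, and by the arm's height at release its knob stands within a millimetre of the seated height. Both pots are within about 2 mm of where they started.
- **Valve:** the lever is within half a degree of the pipe's direction and met its stop at 18 N.
- **Other things on the counter:** none look moved or tipped.

One check disagreed: before I touched it, the lever measured 7° off square to the pipe. If that position counts as zero, the turn was only about 1.45 rad. Measured against the pipe it is about 1.57 rad. Both are above the 1.42 rad limit.

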